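# Return the scale-check weights to their graded rack

### The arm

A 6-joint arm with a two-finger parallel gripper is mounted at the origin on the work surface; the furniture and walls round the work are solid. World frame = base frame: x ahead of the robot, y to its left, z up, the work surface at z = 0. Lengths are in m, angles in degrees, forces in N, time in s.
With the tool pointing down it reaches from about 0.375 to 0.9 m from the base axis. Payload 3.1 kg.
Tool frame: the origin (TCP) lies midway between the tips of the shut fingers; the grasp point (between the pads) lies 19 mm behind it (bot.hold_point_z is the distance from the TCP to the grasp point, in m); z points along the fingers, y is the line along which they close (so a half turn about z gives the same grasp; the last joint's range is limited). The gripper opens to 87 mm and grips with 3 to 60 N. Pads are 19 mm wide; open, the fingers measure 117 mm over their backs; the gripper's body (75 mm by 190 mm) begins 51 mm behind the grasp point.
Start: joints at [54.23, 30.224, 82.088, -0, 67.689, -10.227], TCP at [0.269, 0.564, 0.185] pointing down, gripper open.
Joint ranges: [-176.69, 176.69], [-43.24, 126.21], [12.49, 139.97], [-82, 262], [0, 151.66], [-163.58, 163.58]. Speed limits (degrees/s): [159.86, 159.86, 180, 180, 180, 180].

### API

Orientations are given as a 3x3 rotation matrix whose columns are the frame's x, y, z axes.
In Python, from rig import read_state, optics, order, bot gives the robot as it stands.
- The arm moves only by the tool drive_tool, never from a script. Its argument "steps" is a list of rows, each a list of 7 numbers: the finger opening in mm, from 0 to 87, then the shift along the tool's x, y, z normalised to -1 to 1, where 1 is 0.12 m, then the turn, a rotation vector about the tool's x, y, z normalised to -1 to 1, where 1 is 1.5 rad. In form: [[jaw, tx, ty, tz, ax, ay, az], ...]. A call has 1 to 8 rows; each row is the pose to reach, as a shift and turn from the pose commanded when the call began, along the tool's axes at that moment; what a row does not reach only later rows make up. A row lasts 1/10 s, in which the tool goes at most 50 mm and 8.59 degrees, less where a joint would pass 70% of its speed; a pose out of reach is approached as far as the arm can. A call with a number of a shift or a turn outside -1 to 1 is refused whole. A call with a gripper value outside its range is refused whole. The fingers move at their own pace and stop on an object; the grip force is fixed at half the most. Time passes only in rows, so rows that repeat a pose let the fingers close. It gives the time, the measured TCP pose, the force, the opening and the grip force at its end, in the units of the state.
- read_state(): the state, without advancing time (a new reading comes with each control period).
- optics.capture(name): name is "scene" or "top" or "wrist"; returns a dict with "color" (384x512x3 uint8, blue, green, red), "range_z" (384x512 float32, m along the optical axis (not along the pixel's ray), 0 where there is no reading), "fx", "fy", "cx", "cy" (pixels), "D" ([k1, k2, p1, p2, k3] as OpenCV has them; the pictures are not rectified), "rvec" (rotation vector, rad) and "tvec" (3), from world to camera coordinates, as OpenCV has them. Camera axes: x right, y down, z forward; pixel columns grow to the right and rows downward; lengths in m; the calibration is good to about 2 mm. A picture is of the moment at which its call begins.
- order.hand_in(): hands the job in; it is judged then, once.
The state is a dict: "time_s": time; "joint_positions": joint angles; "qvel": joint speeds; "tau": joint torques, N m; "position": TCP position; "tcp_rot": TCP orientation; "force": force on the tool from outside, world axes, zero at the start; "moment": the same for the moment, N m; "opening": opening from 0.0 (shut) to 1.0 (fully open); "grasp_force": force on a finger pad.
Only numpy, scipy, OpenCV 4.12 (cv2) and the standard library are available. Lean on these libraries where they do the work, as an engineer would, in place of code of your own. Each camera call takes 0.05 s, during which the arm holds its last target. There are 200 camera calls.

### The job

The scales have been checked: put the four brass weights back in their wooden rack, in order of size, each standing upright and fully down in the well bored for it, the largest weight in the largest well through to the smallest in the smallest. Set them in without dropping them, and leave the two porcelain jars standing where they are.

Things in the scene. Friction and masses are not known exactly. Their poses are not given: they have to be found in the camera images.
- weight_500: The largest of four brass balance weights (500 g), loose, standing upright on the table: a round body 49 mm in diameter and about 42 mm high with a narrower round knob above, 57 mm high in all. Origin: centre of its underside; z up its axis. Round, so any grasp yaw serves; grip the body from above across its 49 mm.
- weight_200: The second largest of four brass balance weights (200 g), loose, standing upright on the table: a round body 36 mm in diameter and about 31 mm high with a narrower round knob above, 42 mm high in all. Origin: centre of its underside; z up its axis. Round, so any grasp yaw serves; grip the body from above across its 36 mm.
- weight_100: The second smallest of four brass balance weights (100 g), loose, standing upright on the table: a round body 29 mm in diameter and about 26 mm high with a narrower round knob above, 34 mm high in all. Origin: centre of its underside; z up its axis. Round, so any grasp yaw serves; grip the body from above across its 29 mm.
- weight_50: The smallest of four brass balance weights (50 g), loose, standing upright on the table: a round body 23 mm in diameter and about 20 mm high with a narrower round knob above, 28 mm high in all. Origin: centre of its underside; z up its axis. Round, so any grasp yaw serves; grip the body from above across its 23 mm.
- well_500: Largest of the four round wells of the fixed wooden weight rack: bore 56 mm, 14 mm deep, mouth chamfered 3 mm, green felt floor. Origin: centre of the well's floor; z up; the rack's flat top is 14 mm above it. At the +y end of the row: all wells lie along their common y axis. The rack (dark base 86 x 268 mm along y, top 32 mm above the table) may stand at any yaw.
- well_200: Second largest of the four round wells of the fixed wooden weight rack: bore 42 mm, 11 mm deep, mouth chamfered 3 mm, green felt floor. Origin: centre of the well's floor; z up; the rack's flat top is 11 mm above it. Its centre is 72 mm from the largest well's, in the -y direction of the row.
- well_100: Second smallest of the four round wells of the fixed wooden weight rack: bore 34 mm, 9 mm deep, mouth chamfered 3 mm, green felt floor. Origin: centre of the well's floor; z up; the rack's flat top is 9 mm above it. Its centre is 62 mm from the second largest well's, in the -y direction of the row.
- well_50: Smallest of the four round wells of the fixed wooden weight rack: bore 28 mm, 7 mm deep, mouth chamfered 3 mm, green felt floor. Origin: centre of the well's floor; z up; the rack's flat top is 7 mm above it. At the -y end of the row, 54 mm from the second smallest well.
- jar_large: The larger of two blue-and-white porcelain herb jars, 68 mm in diameter, 87 mm high, standing loose on the table among the weights; not part of the job. Origin: centre of its underside; z up.
- jar_small: The smaller of two blue-and-white porcelain herb jars, 59 mm in diameter, 76 mm high, standing loose on the table among the weights; not part of the job. Origin: centre of its underside; z up.

How it is judged (in metres and radians):
At the end, for the whole second after the job is handed in: Each of the four weights stands upright (within 0.1 rad) in the well of its own size, within 8 mm of the well's centre and with its underside on the well's floor (within 3 mm), released and at rest (horizontal distance between weight_500 and well_500 below 0.008 m and z of weight_500 in the frame of well_500 between -0.003 and 0.003 m and angle between each of weight_500, weight_200, weight_100, weight_50's own z axis and vertical below 0.1 rad and linear speed of each of weight_500, weight_200, weight_100, weight_50 below 0.02 m/s and angular speed of each of weight_500, weight_200, weight_100, weight_50 below 0.3 rad/s and contact force between the fingers and weight_500 below 0.05 N and horizontal distance between weight_200 and well_200 below 0.008 m and z of weight_200 in the frame of well_200 between -0.003 and 0.003 m and contact force between the fingers and weight_200 below 0.05 N and horizontal distance between weight_100 and well_100 below 0.008 m and z of weight_100 in the frame of well_100 between -0.003 and 0.003 m and contact force between the fingers and weight_100 below 0.05 N and horizontal distance between weight_50 and well_50 below 0.008 m and z of weight_50 in the frame of well_50 between -0.003 and 0.003 m and contact force between the fingers and weight_50 below 0.05 N); the robot touches nothing.
It fails at once if the larger porcelain jar is pushed more than 20 mm or tipped (distance of jar_large from where it was at the start of the episode above 0.02 m or angle between jar_large's own z axis and vertical above 0.3 rad).
It fails at once if the smaller porcelain jar is pushed more than 20 mm or tipped (distance of jar_small from where it was at the start of the episode above 0.02 m or angle between jar_small's own z axis and vertical above 0.3 rad).
It fails at once if a weight is dropped (falls free faster than 0.75 m/s, about 30 mm) ((linear speed of weight_500 above 0.75 m/s and contact force between the fingers and weight_500 below 0.05 N) or (linear speed of weight_200 above 0.75 m/s and contact force between the fingers and weight_200 below 0.05 N) or (linear speed of weight_100 above 0.75 m/s and contact force between the fingers and weight_100 below 0.05 N) or (linear speed of weight_50 above 0.75 m/s and contact force between the fingers and weight_50 below 0.05 N)).
It also fails if it takes over 136 s, if anything falls off the work surface, if the arm or the gripper's body presses on something with over 40 N, if the wrist force passes 120 N, or if a joint passes its speed limit or range.

## Working session

There is one attempt and no reset: what is moved stays moved. The work goes in short steps, Python scripts to look and compute and a tool call to move; the robot and the scene stay as the last step left them, time stands still between calls to the robot, and variables do not carry over. Pictures are saved under pics/ and viewed, at most 14 in all, crops included, and the job is handed in when it is done.

Besides the shell and the picture viewer there is one more tool, called after ">>>" by a JSON object that holds its "method" and its "body", one argument or row to a line. drive_tool: Moves the arm, as the interface text tells. Scaled input: -1 to 1 covers 0.12 m each way for a shift and 1.5 rad each way for a turn. Its arguments: {"type":"object","properties":{"steps":{"type":"array"}},"required":["steps"]}

```bash
ls; mkdir -p pics; cat > h.py <<'E'
import cv2, numpy as np, pickle
from rig import read_state, optics, order, bot
def cap(n):
    c=optics.capture(n); c["K"]=np.array([[c["fx"],0,c["cx"]],[0,c["fy"],c["cy"]],[0,0,1.]]); c["R"]=cv2.Rodrigues(np.array(c["rvec"],float))[0]; c["t"]=np.array(c["tvec"],float).ravel(); return c
def rays(c,uv):
    p=cv2.undistortPoints(np.array(uv,float).reshape(-1,1,2),c["K"],np.array(c["D"],float)).reshape(-1,2)
    return -c["R"].T@c["t"], np.c_[p,np.ones(len(p))]@c["R"]
def onz(c,uv,z):
    o,d=rays(c,uv); return o+d*((z-o[2])/d[:,2])[:,None]
def cloud(c):
    h,w=c["range_z"].shape; v,u=np.mgrid[:h,:w]
    o,d=rays(c,np.c_[u.ravel(),v.ravel()]); P=o+d*c["range_z"].reshape(-1,1); P[c["range_z"].ravel()==0]=np.nan
    return P.reshape(h,w,3)
E
python3 - <<'E'
from h import *
s=read_state(); print(s["time_s"],s["position"],s["tcp_rot"],s["opening"])
for n in("scene","top","wrist"):
    c=cap(n); pickle.dump(c,open(n+".pkl","wb")); cv2.imwrite(f"pics/{n}0.png",c["color"]); print(n,-c["R"].T@c["t"],c["R"][2])
E
```

```text
pics
0.0 [0.2689777  0.56325842 0.18438642] [[-9.02276179e-01  4.31156830e-01 -1.21852745e-03]
 [ 4.31158410e-01  9.02274569e-01 -1.73970644e-03]
 [ 3.49360011e-04 -2.09507404e-03 -9.99997744e-01]] 0.9972392976490193
scene [-0.09719238 -0.52525679  0.79118654] [ 0.54275498  0.48968305 -0.68236907]
top [ 0.44899067 -0.01547967  1.49159686] [ 0.02739011  0.0168555  -0.9994827 ]
wrist [0.20049904 0.59650592 0.38338541] [ 0.24979521 -0.12232126 -0.96054144]
```

View pics/top0.png

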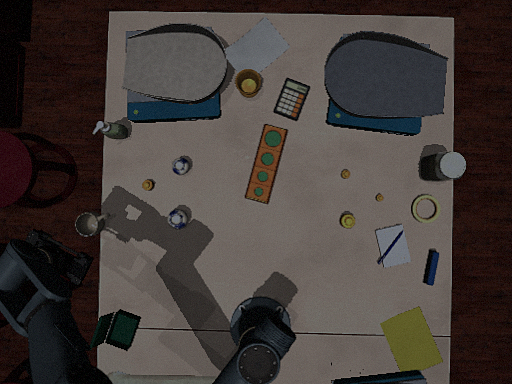

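View pics/scene0.png

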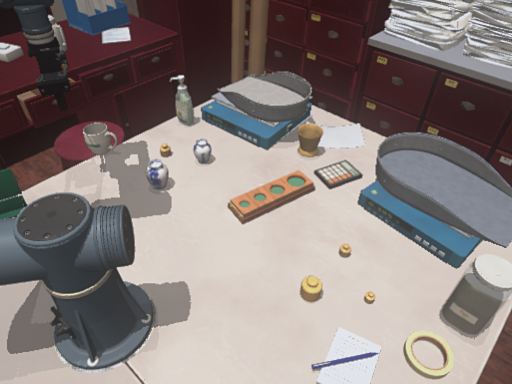

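The top view shows the rack at about (266,163), with its largest well at the far (top) end. The weights are at (347,219), (148,185), (345,174) and (379,197), and the jars at (181,166) and (178,217). In the scene view the weights are at (312,288), (166,150), (345,250) and (370,297).

```bash
python3 - <<'E'
from h import *
T=pickle.load(open("top.pkl","rb")); S=pickle.load(open("scene.pkl","rb"))
def comp(c,lo,hi,x0,y0,x1,y1,amin,z):
    m=cv2.inRange(cv2.cvtColor(c["color"],cv2.COLOR_BGR2HSV),lo,hi); k=np.zeros_like(m); k[y0:y1,x0:x1]=m[y0:y1,x0:x1]
    n,l,s,ce=cv2.connectedComponentsWithStats(k); P=cloud(c)
    for i in range(1,n):
        if s[i,4]>=amin:
            q=P[l==i]; print(ce[i].round(1),s[i,2:].tolist(),"ray",onz(c,ce[i],z)[0].round(4),"cloud med",np.nanmedian(q,0).round(4),"min",np.nanmin(q,0).round(4),"max",np.nanmax(q,0).round(4))
print("top brass");comp(T,(12,110,70),(32,255,255),120,130,410,240,12,.02)
print("scene brass");comp(S,(10,110,70),(32,255,255),140,120,400,320,12,.02)
print("top green");comp(T,(35,60,40),(90,255,255),235,115,300,210,12,.02)
print("scene green");comp(S,(35,60,40),(90,255,255),220,160,330,220,12,.02)
P=cloud(T)
for (u,v) in((181,166),(178,217)):
    q=P[v-25:v+25,u-25:u+25].reshape(-1,3); q=q[q[:,2]>.03]; print("jar",np.nanmin(q,0),np.nanmax(q,0))
E
```

```text
top brass
[267.7 148.4] [27, 34, 230] ray [ 0.6132 -0.0105  0.02  ] cloud med [ 0.61   -0.0015  0.0325] min [ 0.561  -0.0589  0.0123] max [0.6774 0.0287 0.0413]
[282.4 133.5] [5, 10, 27] ray [ 0.6659 -0.0602  0.02  ] cloud med [ 0.666  -0.0587  0.0334] min [ 0.6453 -0.0682  0.028 ] max [ 0.6765 -0.0545  0.0385]
[265.  170.8] [22, 18, 124] ray [ 0.5359 -0.003   0.02  ] cloud med [ 0.5375 -0.0065  0.0329] min [ 0.5037 -0.0371  0.0179] max [0.5613 0.0351 0.0432]
[345.4 173.9] [8, 9, 54] ray [ 0.5317 -0.279   0.02  ] cloud med [ 0.5307 -0.2769  0.0253] min [ 0.5174 -0.2954 -0.0019] max [ 0.5451 -0.2662  0.0408]
[257.2 190.5] [24, 31, 243] ray [0.4678 0.0222 0.02  ] cloud med [0.4625 0.0262 0.0325] min [ 0.4287 -0.0184  0.0093] max [0.5303 0.0599 0.0415]
[146.7 184.6] [10, 10, 72] ray [0.4792 0.4047 0.02  ] cloud med [0.4779 0.3997 0.0313] min [ 0.4637  0.3869 -0.0006] max [0.4955 0.4198 0.0504]
[379.5 197.4] [6, 7, 32] ray [ 0.4535 -0.3972  0.02  ] cloud med [ 0.4533 -0.3958  0.0202] min [ 0.4447 -0.4077  0.0085] max [ 0.4654 -0.3881  0.0335]
[348.  220.6] [14, 14, 131] ray [ 0.3718 -0.2
[... 1947 characters left out ...]
[ 0.654  -0.0236  0.02  ] cloud med [ 0.6531 -0.0238  0.0205] min [ 0.6365 -0.0455  0.0167] max [ 0.6717 -0.0029  0.024 ]
[276.8 189.9] [12, 5, 51] ray [ 0.585  -0.0054  0.02  ] cloud med [ 0.5811 -0.0092  0.0237] min [ 0.5667 -0.0239  0.0205] max [0.5971 0.0078 0.0264]
[259.7 197.3] [10, 5, 35] ray [0.5253 0.0101 0.02  ] cloud med [0.5206 0.0064 0.0252] min [ 0.5097 -0.0047  0.0223] max [0.5311 0.0184 0.0274]
[244.  204.2] [7, 4, 24] ray [0.4722 0.0232 0.02  ] cloud med [0.4665 0.0179 0.0274] min [0.4594 0.0093 0.0246] max [0.4753 0.0269 0.0296]
jar [0.51655546 0.25372747 0.03474123] [0.57170176 0.31166495 0.08385168]
jar [0.3308665  0.25399488 0.04525021] [0.39872981 0.31737216 0.09870691]
```

View pics/wrist0.png

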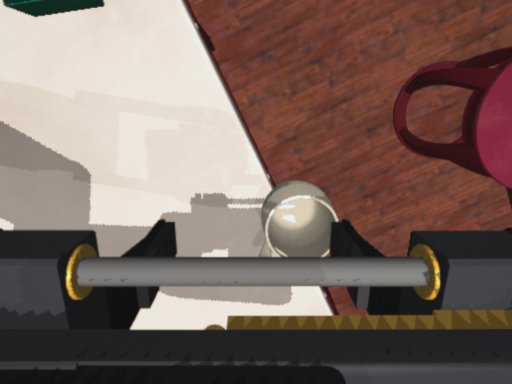

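The wrist picture shows the table edge and a cup near (300,225). The gripper hides everything below about row 230, so I need to view objects in the upper part of the frame.

```bash
cat >> h.py <<'E'
YAW=np.deg2rad(76.3)
def Rt(yaw=YAW):
    y=np.array([np.cos(yaw),np.sin(yaw),0]); z=np.array([0,0,-1.]); return np.c_[np.cross(y,z),y,z]
def plan(p,yaw=YAW,frm=None):
    "scaled row(s) from present (or given) pose to world p"
    s=read_state() if frm is None else frm
    p0=np.array(s["position"]);R0=np.array(s["tcp_rot"])
    d=R0.T@(np.array(p)-p0)/.12; r=cv2.Rodrigues(R0.T@Rt(yaw))[0].ravel()/1.5
    print("shift",d.round(3),"turn",r.round(4)); return d,r
E
python3 - <<'E'
from h import *
W=pickle.load(open("wrist.pkl","rb")); s=read_state(); R0=np.array(s["tcp_rot"]);p0=np.array(s["position"])
# TCP-frame points -> pixel
for z in (0,.05,.1,.15):
  for x in(-.1,-.05,0,.05,.1):
    q=p0+R0@np.array([x,0,z]); u=cv2.projectPoints(q.reshape(1,3),W["rvec"],W["tvec"],W["K"],np.array(W["D"]))[0].ravel(); print(z,x,u.round(),end=" ")
  print()
q=p0+R0@np.array([0,.05,.1]);print(cv2.projectPoints(q.reshape(1,3),W["rvec"],W["tvec"],W["K"],np.array(W["D"]))[0].ravel())
plan([.478,.400,.18])
E
```

```text
0 -0.1 [253. 336.] 0 -0.05 [253. 279.] 0 0 [253. 214.] 0 0.05 [253. 139.] 0 0.1 [253.  54.] 
0.05 -0.1 [253. 296.] 0.05 -0.05 [253. 247.] 0.05 0 [253. 192.] 0.05 0.05 [253. 131.] 0.05 0.1 [253.  63.] 
0.1 -0.1 [253. 267.] 0.1 -0.05 [253. 224.] 0.1 0 [253. 177.] 0.1 0.05 [253. 125.] 0.1 0.1 [253.  68.] 
0.15 -0.1 [253. 246.] 0.15 -0.05 [253. 208.] 0.15 0 [253. 166.] 0.15 0.05 [253. 121.] 0.15 0.1 [253.  73.] 
[304.06429017 177.01974667]
shift [-2.158 -0.478  0.038] turn [-0.0011 -0.0003 -0.1378]
```

>>> {"method": "drive_tool", "body": {
  "steps": [
    [87, -1, -0.478, 0, 0, 0, 0],
    [87, -1, -0.478, 0, 0, 0, 0],
    [87, -1, -0.478, 0, 0, 0, 0],
    [87, -1, -0.478, 0, 0, 0, 0]
  ]
}}

```text
time_s: 0.55
position: [0.3554, 0.4572, 0.185]
tcp_rot: [[-0.9, 0.436, 0.0], [0.436, 0.9, -0.002], [-0.001, -0.002, -1.0]]
force: [-0.5, 0.5, 0.7]
opening: 1.002
grasp_force: 0.0
```

>>> {"method": "drive_tool", "body": {
  "steps": [
    [87, -1, 0, 0, 0, 0, 0],
    [87, -1, 0, 0, 0, 0, 0],
    [87, -1, 0, 0, 0, 0, 0]
  ]
}}

```text
time_s: 0.85
position: [0.4649, 0.4078, 0.1853]
tcp_rot: [[-0.901, 0.433, 0.002], [0.433, 0.901, 0.0], [-0.002, 0.001, -1.0]]
force: [0.1, 0.9, 0.3]
opening: 1.001
grasp_force: 0.0
```

>>> {"method": "drive_tool", "body": {
  "steps": [
    [87, -0.16, 0, 0.4, 0, 0, -0.138],
    [87, -0.16, 0, 0.4, 0, 0, -0.138],
    [87, -0.16, 0, 0.4, 0, 0, -0.138],
    [87, -0.16, 0, 0.4, 0, 0, -0.138],
    [87, -0.16, 0, 0.4, 0, 0, -0.138]
  ]
}}

```text
time_s: 1.35
position: [0.4785, 0.4016, 0.1385]
tcp_rot: [[-0.972, 0.236, 0.002], [0.236, 0.972, 0.001], [-0.001, 0.002, -1.0]]
force: [-0.1, -0.2, -0.1]
opening: 0.998
grasp_force: 0.0
```

```bash
python3 - <<'E'
from h import *
s=read_state(); print(s["time_s"],s["position"],np.abs(s["qvel"]).max())
c=cap("wrist"); pickle.dump(c,open("w200.pkl","wb")); cv2.imwrite("pics/w200.png",c["color"])
plan([.478,.400,.13])
E
```

```text
1.35 [0.47847573 0.40159023 0.13848895] 0.39376187912932953
shift [ 0.001 -0.013  0.072] turn [0.0011 0.001  0.0005]
```

View pics/w200.png

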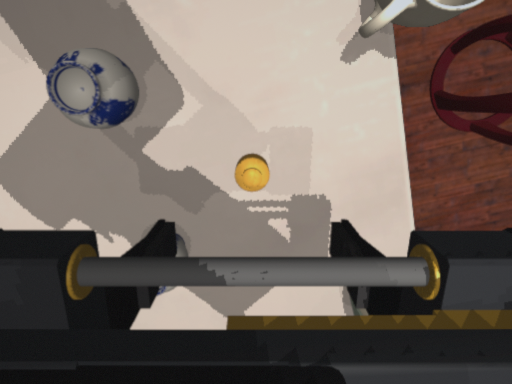

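```bash
cat >> h.py <<'E'
def brass(c,near,rad=60):
    "weight near pixel: bounding centre, heights from range, plus ray estimate of outline"
    m=cv2.inRange(cv2.cvtColor(c["color"],cv2.COLOR_BGR2HSV),(10,120,60),(35,255,255))
    k=np.zeros_like(m); cv2.circle(k,tuple(near),rad,255,-1); m&=k
    n,l,s,ce=cv2.connectedComponentsWithStats(m); i=1+np.argmax(s[1:,4]); P=cloud(c)[l==i]; P=P[np.isfinite(P[:,0])&(P[:,2]>.006)]
    zt=np.percentile(P[:,2],98); B=P[P[:,2]>.35*zt]; lo,hi=B.min(0),B.max(0); K=P[P[:,2]>.9*zt]
    print("px",ce[i].round(1),s[i,2:],"top z",zt.round(4),"box c",((lo+hi)/2)[:2].round(4),"size",(hi-lo)[:2].round(4),"knob",np.median(K,0).round(4))
    return ce[i]
E
python3 - <<'E'
from h import *
c=pickle.load(open("w200.pkl","rb")); u=brass(c,(252,173)); print(onz(c,u,.031),onz(c,u,.02))
W=cap("wrist"); brass(W,(252,173))
E
```

```text
px [251.7 172.6] [ 34  37 986] top z 0.0422 box c [0.4785 0.4005] size [0.0344 0.0346] knob [0.4786 0.4003 0.0409]
[[0.47582708 0.40107559 0.031     ]] [[0.47840388 0.40042136 0.02      ]]
px [251.7 172.5] [ 34  37 985] top z 0.0424 box c [0.4786 0.4004] size [0.0347 0.0346] knob [0.4787 0.4001 0.0409]
```

>>> {"method": "drive_tool", "body": {
  "steps": [
    [87, 0, -0.01, 0.4, 0, 0, 0],
    [87, 0, -0.01, 0.7, 0, 0, 0],
    [87, 0, -0.01, 0.9, 0, 0, 0],
    [87, 0, -0.01, 1, 0, 0, 0],
    [87, 0, -0.01, 1, 0, 0, 0]
  ]
}}

```text
time_s: 1.95
position: [0.4774, 0.399, 0.0163]
tcp_rot: [[-0.972, 0.236, -0.002], [0.236, 0.972, -0.001], [0.002, -0.002, -1.0]]
force: [-0.6, -0.1, 0.5]
opening: 0.995
grasp_force: 0.0
```

```bash
python3 - <<'E'
from h import *
optics.capture("wrist")
s=read_state(); print(s["time_s"],s["position"],s["force"]); plan([.4786,.4003,.014])
E
```

```text
2.0 [0.47843851 0.3995959  0.01765866] [ 1.14983196 -1.00846049  0.69860964]
shift [0.    0.006 0.03 ] turn [0.0002 0.0001 0.0003]
```

>>> {"method": "drive_tool", "body": {
  "steps": [
    [87, 0, 0.006, 0.03, 0, 0, 0],
    [87, 0, 0.006, 0.03, 0, 0, 0],
    [20, 0, 0.006, 0.03, 0, 0, 0],
    [20, 0, 0.006, 0.03, 0, 0, 0],
    [20, 0, 0.006, 0.03, 0, 0, 0],
    [20, 0, 0.006, 0.03, 0, 0, 0],
    [20, 0, 0.006, 0.03, 0, 0, 0],
    [20, 0, 0.006, 0.03, 0, 0, 0]
  ]
}}

```text
time_s: 2.8
position: [0.4784, 0.3999, 0.0137]
tcp_rot: [[-0.972, 0.237, -0.0], [0.237, 0.972, -0.0], [0.0, -0.0, -1.0]]
force: [-0.9, -0.3, -0.7]
opening: 0.538
grasp_force: 0.0
```

>>> {"method": "drive_tool", "body": {
  "steps": [
    [20, 0, 0, 0, 0, 0, 0],
    [20, 0, 0, 0, 0, 0, 0],
    [20, 0, 0, 0, 0, 0, 0]
  ]
}}

```text
time_s: 3.1
position: [0.4784, 0.3999, 0.0137]
tcp_rot: [[-0.972, 0.237, -0.0], [0.237, 0.972, -0.0], [0.0, -0.0, -1.0]]
force: [0.6, 0.2, 0.6]
opening: 0.282
grasp_force: 0.0
```

```bash
python3 - <<'E'
from h import *
c=cap("wrist"); cv2.imwrite("pics/g200.png",c["color"]); s=read_state(); print(s["position"],s["opening"],s["grasp_force"])
E
```

```text
[0.47844862 0.3999     0.01370641] 0.2624301595968925 0.0
```

View pics/g200.png

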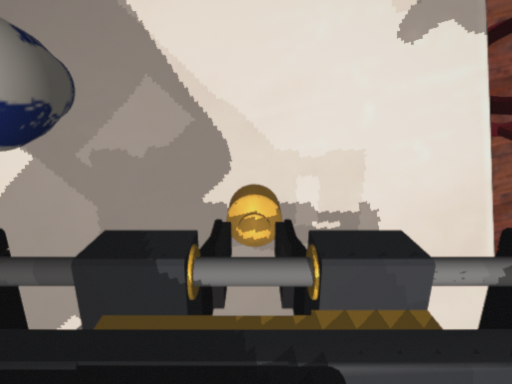

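The fingers sit on either side of the weight at (255,215) and are still closing, so I'll keep closing.

>>> {"method": "drive_tool", "body": {
  "steps": [
    [0, 0, 0, 0, 0, 0, 0],
    [0, 0, 0, 0, 0, 0, 0],
    [0, 0, 0, 0, 0, 0, 0],
    [0, 0, 0, 0, 0, 0, 0]
  ]
}}

```text
time_s: 3.55
position: [0.4785, 0.3999, 0.0137]
tcp_rot: [[-0.972, 0.237, -0.0], [0.237, 0.972, -0.0], [0.0, -0.0, -1.0]]
force: [-1.3, -0.7, 0.8]
opening: 0.02
grasp_force: 0.0
```

```bash
python3 - <<'E'
from h import *
c=cap("wrist"); pickle.dump(c,open("g2.pkl","wb"));cv2.imwrite("pics/g200b.png",c["color"]); s=read_state(); print(s["position"],s["opening"],s["grasp_force"])
brass(c,(254,215))
W=cap("scene"); brass(W,(165,148),20); cv2.imwrite("pics/sc.png",cv2.resize(W["color"][80:220,80:240],None,fx=4,fy=4))
E
```

```text
[0.47847975 0.39993448 0.01374437] 0.00699539132308687 0.0
px [254.1 208.5] [  55   61 1842] top z 0.0421 box c [0.478  0.4004] size [0.0341 0.035 ] knob [0.4725 0.4002 0.0407]
px [161.5 149. ] [2 3 6] top z 0.0313 box c [0.4663 0.3998] size [0.0062 0.0126] knob [0.4663 0.3991 0.0307]
```

View pics/g200b.png

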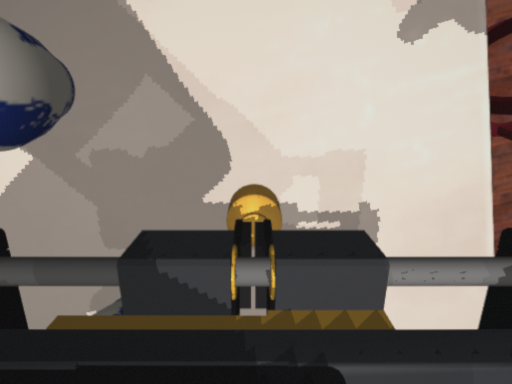

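View pics/sc.png

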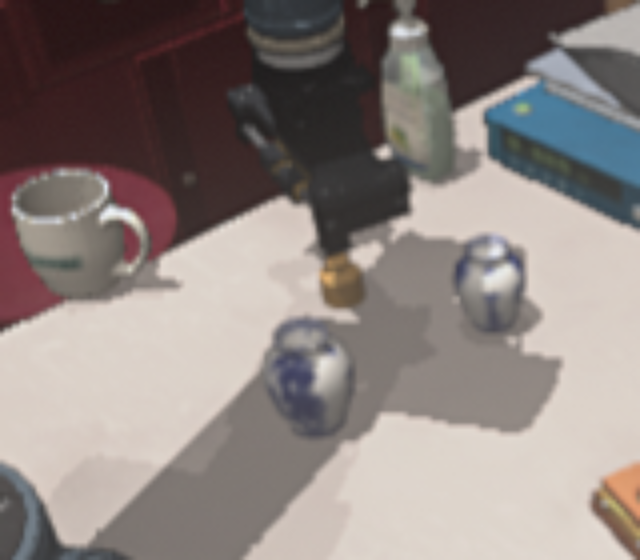

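```bash
python3 - <<'E'
from h import *
c=pickle.load(open("g2.pkl","rb")); P=cloud(c); s=read_state(); print(s["position"],bot.hold_point_z, [a for a in dir(bot) if a[0]!="_"])
for v in range(180,330,8): print(v,c["range_z"][v,254].round(4),P[v,254].round(4),P[v,242].round(4))
E
```

```text
[0.47846739 0.39992671 0.01375142] 0.0187 ['PlanningError', 'hold_point_z']
180 0.2209 [ 0.4596  0.4052 -0.001 ] [ 0.4574  0.3971 -0.    ]
188 0.2092 [0.4617 0.4047 0.0119] [0.4617 0.3962 0.0049]
196 0.1945 [0.4623 0.4045 0.0273] [0.4617 0.3968 0.0234]
204 0.1953 [0.4672 0.4033 0.028 ] [0.4656 0.396  0.0274]
212 0.1958 [0.472  0.4022 0.0289] [0.4703 0.3948 0.0286]
220 0.1835 [0.4721 0.4021 0.0417] [0.4665 0.3966 0.0519]
228 0.1849 [0.477  0.4009 0.0417] [0.4681 0.3965 0.0592]
236 0.186 [0.4819 0.3997 0.042 ] [0.468  0.3969 0.0695]
244 0.1907 [0.4884 0.3982 0.0391] [0.4685 0.397  0.0773]
252 0.2356 [ 5.137e-01  3.922e-01 -1.000e-04] [0.4682 0.3974 0.086 ]
260 0.0867 [0.4467 0.4079 0.135 ] [0.446  0.4047 0.1349]
268 0.0848 [0.4478 0.4077 0.1373] [0.4469 0.4046 0.1375]
276 0.0854 [0.4501 0.4071 0.1374] [0.4495 0.4039 0.1372]
284 0.0859 [0.4525 0.4065 0.1375] [0.4518 0.4033 0.1373]
292 0.2451 [ 0.5474  0.384  -0.    ] [0.4794 0.395  0.0994]
300 0.248 [ 0.555   0.3822 -0.0007] [0.4831 0.3941 0.0995]
308 0.2495 [ 5.618e-01  3.806e-01 -2.000e-04] [0.4868 0.3931 0.0996]
316 0.0785 [0.4558 0.4057 0.1462] [0.4551 0.4028 0.1463]
324 0.0759 [0.4559 0.4057 0.149 ] [0.4549 0.403  0.1494]
```

The fingers closed in the air above the knob: their visible ends are at z≈0.045–0.05 while the reported TCP z is 0.014. I'll measure the real tip offset.

```bash
python3 - <<'E'
from h import *
c=pickle.load(open("g2.pkl","rb")); P=cloud(c); s=read_state(); R=np.array(s["tcp_rot"]);p=np.array(s["position"])
for v in range(210,226): print(v,[tuple((R.T@(P[v,u]-p)*1e3).round(0).astype(int)) for u in(238,242,246,250,258,262,266,270)])
s=read_state(); print(s["joint_positions"])
E
```

```text
210 [(np.int64(7), np.int64(-9), np.int64(-13)), (np.int64(8), np.int64(-7), np.int64(-14)), (np.int64(8), np.int64(-4), np.int64(-14)), (np.int64(8), np.int64(-2), np.int64(-15)), (np.int64(8), np.int64(3), np.int64(-16)), (np.int64(8), np.int64(6), np.int64(-16)), (np.int64(8), np.int64(8), np.int64(-15)), (np.int64(8), np.int64(11), np.int64(-14))]
211 [(np.int64(7), np.int64(-9), np.int64(-13)), (np.int64(7), np.int64(-7), np.int64(-15)), (np.int64(7), np.int64(-4), np.int64(-15)), (np.int64(7), np.int64(-2), np.int64(-14)), (np.int64(7), np.int64(3), np.int64(-15)), (np.int64(8), np.int64(6), np.int64(-15)), (np.int64(7), np.int64(8), np.int64(-14)), (np.int64(7), np.int64(11), np.int64(-14))]
212 [(np.int64(6), np.int64(-9), np.int64(-13)), (np.int64(7), np.int64(-7), np.int64(-15)), (np.int64(6), np.int64(-4), np.int64(-13)), (np.int64(6), np.int64(-2), np.int64(-14)), (np.int64(7), np.int64(3), np.int64(-15)), (np.int64(7), np.int64(6), np.int64(-15)), (np.int64(7), np.int64(8), np.int64(-16)), (np.int64(7), np.int64(11), np.int64(-15))]
213 [(np.int64(5), np.int64(-9), np.in
[... 4097 characters left out ...]
64(-40)), (np.int64(10), np.int64(3), np.int64(-41)), (np.int64(9), np.int64(5), np.int64(-40)), (np.int64(11), np.int64(7), np.int64(-44)), (np.int64(11), np.int64(9), np.int64(-45))]
225 [(np.int64(11), np.int64(-8), np.int64(-45)), (np.int64(9), np.int64(-6), np.int64(-42)), (np.int64(9), np.int64(-4), np.int64(-41)), (np.int64(10), np.int64(-2), np.int64(-43)), (np.int64(9), np.int64(3), np.int64(-41)), (np.int64(9), np.int64(5), np.int64(-41)), (np.int64(11), np.int64(7), np.int64(-45)), (np.int64(10), np.int64(9), np.int64(-44))]
[ 2.96372879e+01  4.29680102e+01  8.93415391e+01 -3.57505330e-05
  4.76907440e+01 -4.66815451e+01]<stdin>:3: RuntimeWarning: invalid value encountered in cast
```

The real fingertips are about 36 mm above the reported TCP, with no offset in x or y. I'll open, go lower by that amount carefully, and watch the force.

>>> {"method": "drive_tool", "body": {
  "steps": [
    [87, 0, 0, 0, 0, 0, 0],
    [87, 0, 0, 0, 0, 0, 0],
    [87, 0, 0, 0, 0, 0, 0],
    [87, 0, 0, 0, 0, 0, 0],
    [87, 0, 0, 0, 0, 0, 0],
    [87, 0, 0, 0, 0, 0, 0],
    [87, 0, 0, 0, 0, 0, 0],
    [87, 0, 0, 0, 0, 0, 0]
  ]
}}

```text
time_s: 4.45
position: [0.4784, 0.3999, 0.0137]
tcp_rot: [[-0.972, 0.237, -0.0], [0.237, 0.972, 0.0], [0.0, -0.0, -1.0]]
force: [-0.3, 0.2, -0.5]
opening: 0.652
grasp_force: 0.0
```

>>> {"method": "drive_tool", "body": {
  "steps": [
    [87, 0, 0.003, 0.03, 0, 0, 0],
    [87, 0, 0.003, 0.06, 0, 0, 0],
    [87, 0, 0.003, 0.09, 0, 0, 0],
    [87, 0, 0.003, 0.12, 0, 0, 0],
    [87, 0, 0.003, 0.15, 0, 0, 0],
    [87, 0, 0.003, 0.18, 0, 0, 0],
    [87, 0, 0.003, 0.2, 0, 0, 0],
    [87, 0, 0.003, 0.2, 0, 0, 0]
  ]
}}

```text
time_s: 5.25
position: [0.4783, 0.4001, -0.0107]
tcp_rot: [[-0.972, 0.237, -0.001], [0.237, 0.972, -0.0], [0.001, -0.001, -1.0]]
force: [0.1, 0.2, 0.9]
opening: 0.998
grasp_force: 0.0
```

```bash
python3 - <<'E'
from h import *
c=cap("wrist"); pickle.dump(c,open("g3.pkl","wb")); s=read_state(); R=np.array(s["tcp_rot"]);p=np.array(s["position"]);print(p,s["opening"],s["force"])
brass(c,(254,225))
Q=(cloud(c)-p)@R; x,y,z=np.moveaxis(Q,2,0)
for sg in(-1,1):
    m=(abs(x-7)<99)&(x*1e3>5)&(x*1e3<14)&(y*sg>.035)&(y*sg<.06)&(z>-.08)&(z<-.012); print(sg,m.sum(),z[m].max() if m.any() else None, np.percentile(y[m],[5,50,95]) if m.any() else None)
E
```

```text
[ 0.47843327  0.40019632 -0.01046976] 1.0001683572231816 [ 0.5851129  -0.01093994  0.3230192 ]
px [253.8 228.6] [  63   61 3170] top z 0.0422 box c [0.4769 0.4005] size [0.0319 0.0348] knob [0.4762 0.4012 0.0409]
-1 993 -0.035318354550991186 [-0.05404106 -0.0484248  -0.04379482]
1 1003 -0.012109594022671798 [0.04309706 0.04767436 0.05335819]
```

>>> {"method": "drive_tool", "body": {
  "steps": [
    [87, 0, 0, 0.04, 0, 0, 0],
    [87, 0, 0, 0.09, 0, 0, 0],
    [87, 0, 0, 0.09, 0, 0, 0],
    [0, 0, 0, 0.09, 0, 0, 0],
    [0, 0, 0, 0.09, 0, 0, 0],
    [0, 0, 0, 0.09, 0, 0, 0],
    [0, 0, 0, 0.09, 0, 0, 0],
    [0, 0, 0, 0.09, 0, 0, 0]
  ]
}}

```text
time_s: 6.1
position: [0.4786, 0.4003, -0.0209]
tcp_rot: [[-0.972, 0.237, 0.0], [0.237, 0.972, 0.0], [-0.0, 0.0, -1.0]]
force: [0.4, 0.7, -0.7]
opening: 0.632
grasp_force: 0.0
```

>>> {"method": "drive_tool", "body": {
  "steps": [
    [0, 0, 0, 0, 0, 0, 0],
    [0, 0, 0, 0, 0, 0, 0],
    [0, 0, 0, 0, 0, 0, 0],
    [0, 0, 0, 0, 0, 0, 0],
    [0, 0, 0, 0, 0, 0, 0]
  ]
}}

```text
time_s: 6.6
position: [0.4786, 0.4004, -0.021]
tcp_rot: [[-0.972, 0.237, 0.0], [0.237, 0.972, 0.0], [-0.0, 0.0, -1.0]]
force: [0.0, 0.2, -0.8]
opening: 0.382
grasp_force: 29.9
```

Gripped at 30 N. Next I'll lift well above the jars and carry it over the rack.

>>> {"method": "drive_tool", "body": {
  "steps": [
    [0, 0, 0, -0.05, 0, 0, 0],
    [0, 0, 0, -0.15, 0, 0, 0],
    [0, 0, 0, -0.35, 0, 0, 0],
    [0, 0, 0, -0.6, 0, 0, 0],
    [0, 0, 0, -0.85, 0, 0, 0],
    [0, 0, 0, -1, 0, 0, 0],
    [0, 0, 0, -1, 0, 0, 0]
  ]
}}

```text
time_s: 7.3
position: [0.4807, 0.4015, 0.1029]
tcp_rot: [[-0.972, 0.236, 0.006], [0.236, 0.972, 0.004], [-0.005, 0.005, -1.0]]
force: [0.4, -0.6, -2.2]
opening: 0.38
grasp_force: 29.9
```

>>> {"method": "drive_tool", "body": {
  "steps": [
    [0, 0, 0, -0.26, 0, 0, 0],
    [0, -0.1, -0.14, -0.26, 0, 0, 0],
    [0, -0.23, -0.32, -0.26, 0, 0, 0],
    [0, -0.4, -0.55, -0.26, 0, 0, 0],
    [0, -0.56, -0.78, -0.26, 0, 0, 0]
  ]
}}

```text
time_s: 7.8
position: [0.521, 0.2922, 0.1291]
tcp_rot: [[-0.972, 0.236, -0.002], [0.236, 0.972, -0.001], [0.002, -0.001, -1.0]]
force: [0.1, 0.6, -2.2]
opening: 0.38
grasp_force: 29.9
```

>>> {"method": "drive_tool", "body": {
  "steps": [
    [0, -0.14, -0.2, 0, 0, 0, 0],
    [0, -0.28, -0.39, 0, 0, 0, 0],
    [0, -0.42, -0.59, 0, 0, 0, 0],
    [0, -0.56, -0.78, 0, 0, 0, 0]
  ]
}}

```text
time_s: 8.2
position: [0.564, 0.1852, 0.129]
tcp_rot: [[-0.972, 0.237, -0.003], [0.237, 0.972, -0.0], [0.003, -0.001, -1.0]]
force: [0.1, 0.2, -3.0]
opening: 0.377
grasp_force: 29.9
```

>>> {"method": "drive_tool", "body": {
  "steps": [
    [0, -0.14, -0.2, 0, 0, 0, 0],
    [0, -0.28, -0.39, 0, 0, 0, 0],
    [0, -0.42, -0.59, 0, 0, 0, 0],
    [0, -0.56, -0.78, 0, 0, 0, 0]
  ]
}}

```text
time_s: 8.6
position: [0.6071, 0.0785, 0.1289]
tcp_rot: [[-0.972, 0.237, -0.003], [0.237, 0.972, 0.0], [0.003, -0.001, -1.0]]
force: [0.8, 0.6, -1.6]
opening: 0.383
grasp_force: 29.9
```

>>> {"method": "drive_tool", "body": {
  "steps": [
    [0, -0.14, -0.2, 0, 0, 0, 0],
    [0, -0.28, -0.39, 0, 0, 0, 0],
    [0, -0.42, -0.59, 0, 0, 0, 0],
    [0, -0.52, -0.72, 0, 0, 0, 0],
    [0, -0.56, -0.78, 0, 0, 0, 0],
    [0, -0.56, -0.78, 0, 0, 0, 0],
    [0, -0.56, -0.78, 0, 0, 0, 0]
  ]
}}

```text
time_s: 9.3
position: [0.6502, -0.0259, 0.1297]
tcp_rot: [[-0.972, 0.236, -0.002], [0.236, 0.972, 0.001], [0.002, 0.001, -1.0]]
force: [0.3, -0.1, -2.1]
opening: 0.379
grasp_force: 29.9
```

```bash
python3 - <<'E'
from h import *
c=cap("wrist"); pickle.dump(c,open("r1.pkl","wb")); cv2.imwrite("pics/r1.png",c["color"]); s=read_state(); print(s["time_s"],s["position"],s["opening"],s["grasp_force"],s["force"])
E
```

```text
9.35 [ 0.65020134 -0.02561728  0.12985153] 0.3821041025858819 29.86823113518767 [-1.17413619 -0.62554696 -2.82027629]
```

View pics/r1.png

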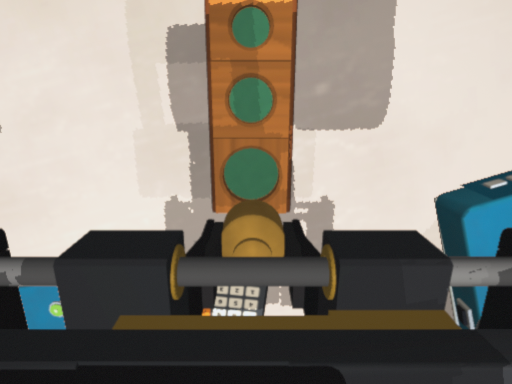

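The rack is straight in the image, with well_500 at (251,173), well_200 at (251,100) and well_100 at (251,28). The weight hangs upright at (252,230).

```bash
cat >> h.py <<'E'
def wells(c):
    hsv=cv2.cvtColor(c["color"],cv2.COLOR_BGR2HSV); g=cv2.inRange(hsv,(40,50,25),(95,255,255)); g[225:]=0
    P=cloud(c); out=[]
    for k in cv2.findContours(g,cv2.RETR_EXTERNAL,cv2.CHAIN_APPROX_NONE)[0]:
        a=cv2.contourArea(k); x,y,w,h=cv2.boundingRect(k)
        if a<300 or y==0 or w>110: continue
        (u,v),ax,_=cv2.fitEllipse(k); m=np.zeros_like(g); cv2.drawContours(m,[k],-1,255,-1); m=cv2.erode(m,np.ones((7,7)))
        z=np.nanmedian(P[m>0][:,2]); q=onz(c,(u,v),z)[0]; e=onz(c,k.reshape(-1,2),z); out.append(q)
        print("well px",round(u,1),round(v,1),"floor z",z.round(4),"xy",q[:2].round(4),"dia along/across",np.ptp((e[:,:2]@Rt()[:2,:2]),axis=0).round(4))
    m=cv2.inRange(hsv,(5,130,60),(20,255,255))>0; m[225:]=0; print("rack top z",np.nanmedian(P[m][:,2]).round(4))
    return np.array(out)
E
python3 - <<'E'
from h import *
c=pickle.load(open("r1.pkl","rb")); w=wells(c); print(np.linalg.norm(np.diff(w[:,:2],axis=0),axis=1))
p=cv2.fitLine(w[:,:2].astype(np.float32),cv2.DIST_L2,0,.01,.01).ravel(); print(p,np.degrees(np.arctan2(p[1],p[0])))
E
```

```text
well px 250.5 173.3 floor z 0.0179 xy [ 0.6486 -0.028 ] dia along/across [0.0523 0.0541]
well px 250.4 99.6 floor z 0.0209 xy [ 0.5783 -0.0109] dia along/across [0.0392 0.0398]
well px 250.4 26.9 floor z 0.0229 xy [0.518  0.0038] dia along/across [0.0314 0.032 ]
rack top z 0.0314
[0.07236001 0.06206236]
[ 0.9715816  -0.23670493  0.5816407  -0.01171607] -13.692144
```

>>> {"method": "drive_tool", "body": {
  "steps": [
    [0, 0.2, -0.01, 0, 0, 0, 0],
    [0, 0.4, -0.02, 0.2, 0, 0, 0],
    [0, 0.61, -0.023, 0.45, 0, 0, 0],
    [0, 0.61, -0.023, 0.7, 0, 0, 0],
    [0, 0.61, -0.023, 0.82, 0, 0, 0],
    [0, 0.61, -0.023, 0.82, 0, 0, 0],
    [0, 0.61, -0.023, 0.82, 0, 0, 0]
  ]
}}

```text
time_s: 10.05
position: [0.5808, -0.0122, 0.0324]
tcp_rot: [[-0.972, 0.236, 0.002], [0.236, 0.972, -0.0], [-0.002, 0.0, -1.0]]
force: [-0.1, 0.1, -1.6]
opening: 0.38
grasp_force: 29.9
```

```bash
cat >> h.py <<'E'
def held(c,s,hb):
    "offset of the held weight's body-top disc from the TCP axis, tool frame; hb = body top above TCP"
    R=np.array(s["tcp_rot"]);p=np.array(s["position"])
    m=cv2.inRange(cv2.cvtColor(c["color"],cv2.COLOR_BGR2HSV),(10,120,40),(35,255,255)); Q=(cloud(c)-p)@R
    m=(m>0)&(abs(Q[...,0])<.035)&(abs(Q[...,1])<.035)&(Q[...,2]<-.02)&(Q[...,2]>-.09); q=Q[m]
    print("held n",m.sum(),"x",np.percentile(q[:,0],[1,99]).round(4),"y",np.percentile(q[:,1],[1,99]).round(4),"z top",np.percentile(q[:,2],[1,50,99]).round(4))
    return q
E
python3 - <<'E'
from h import *
c=cap("wrist"); s=read_state(); print(s["position"],s["grasp_force"]); held(c,s,0); wells(c); plan([.5783,-.0109,.0])
E
```

```text
[ 0.58133453 -0.01249076  0.03297987] 29.86869897460565
held n 3188 x [-0.0086  0.0178] y [-0.0168  0.0172] z top [-0.0792 -0.0481 -0.023 ]
well px 254.9 198.6 floor z 0.0209 xy [ 0.5746 -0.0094] dia along/across [0.0266 0.0399]
well px 254.5 114.5 floor z 0.0229 xy [0.5181 0.0039] dia along/across [0.0323 0.0325]
rack top z 0.0314
shift [0.029 0.007 0.275] turn [0.0001 0.0022 0.0005]
```

>>> {"method": "drive_tool", "body": {
  "steps": [
    [0, 0.029, 0.007, 0, 0, 0.002, 0],
    [0, 0.029, 0.007, 0.06, 0, 0.002, 0],
    [0, 0.029, 0.007, 0.12, 0, 0.002, 0],
    [0, 0.029, 0.007, 0.17, 0, 0.002, 0],
    [0, 0.029, 0.007, 0.21, 0, 0.002, 0],
    [0, 0.029, 0.007, 0.24, 0, 0.002, 0],
    [0, 0.029, 0.007, 0.265, 0, 0.002, 0],
    [0, 0.029, 0.007, 0.265, 0, 0.002, 0]
  ]
}}

```text
time_s: 10.9
position: [0.5762, -0.0108, 0.0]
tcp_rot: [[-0.972, 0.237, -0.003], [0.237, 0.972, 0.001], [0.003, -0.0, -1.0]]
force: [0.1, 0.0, -0.4]
opening: 0.384
grasp_force: 29.9
```

```bash
python3 - <<'E'
from h import *
c=cap("wrist"); s=read_state(); print(s["position"],s["force"],s["grasp_force"]); plan([.5783,-.0109,.0])
E
```

```text
[ 5.76165436e-01 -1.08136880e-02  2.20655369e-05] [-1.02859703 -0.02198657 -0.25198374] 29.904810619773343
shift [-0.017  0.004  0.   ] turn [-0.     -0.0021  0.0002]
```

>>> {"method": "drive_tool", "body": {
  "steps": [
    [60, 0, 0, 0, 0, 0, 0],
    [60, 0, 0, 0, 0, 0, 0],
    [60, 0, 0, 0, 0, 0, 0],
    [60, 0, 0, 0, 0, 0, 0],
    [60, 0, 0, -0.1, 0, 0, 0],
    [60, 0, 0, -0.4, 0, 0, 0],
    [60, 0, 0, -0.8, 0, 0, 0],
    [60, 0, 0, -1, 0, 0, 0]
  ]
}}

```text
time_s: 11.75
position: [0.5787, -0.0113, 0.1244]
tcp_rot: [[-0.972, 0.236, 0.003], [0.236, 0.972, -0.001], [-0.003, 0.0, -1.0]]
force: [0.5, -0.6, 0.3]
opening: 0.684
grasp_force: 0.0
```

```bash
python3 - <<'E'
from h import *
s=read_state(); print(s["position"],s["opening"],s["force"])
c=cap("wrist"); brass(c,(252,190)); c=cap("wrist"); pickle.dump(c,open("p200.pkl","wb")); wells(c)
for n,p in(("500",(.3725,-.2885,.13)),):plan(p)
E
```

```text
[ 0.57868467 -0.01127486  0.12436784] 0.6836587903862074 [ 0.50010995 -0.59785704  0.34044275]
px [253.  182.1] [  82  115 7414] top z 0.0623 box c [ 0.5926 -0.0146] size [0.1208 0.0908] knob [ 0.5759 -0.0114  0.0619]
well px 253.3 108.3 floor z 0.023 xy [0.5182 0.0039] dia along/across [0.0319 0.0319]
well px 253.4 45.3 floor z 0.0248 xy [0.4657 0.0166] dia along/across [0.0252 0.0257]
rack top z 0.0315
shift [ 1.135 -2.651 -0.049] turn [0.0002 0.0049 0.0004]
```

>>> {"method": "drive_tool", "body": {
  "steps": [
    [87, 0.15, -0.35, 0, 0, 0.005, 0],
    [87, 0.3, -0.7, 0, 0, 0.005, 0],
    [87, 0.38, -0.88, 0, 0, 0.005, 0]
  ]
}}

```text
time_s: 12.15
position: [0.5045, -0.104, 0.1196]
tcp_rot: [[-0.971, 0.237, -0.013], [0.237, 0.971, 0.003], [0.013, -0.0, -1.0]]
force: [0.5, 0.1, 1.4]
opening: 0.877
grasp_force: 0.0
```

>>> {"method": "drive_tool", "body": {
  "steps": [
    [87, 0.15, -0.35, 0, 0, 0, 0],
    [87, 0.3, -0.7, 0, 0, 0, 0],
    [87, 0.38, -0.88, 0, 0, 0, 0]
  ]
}}

```text
time_s: 12.45
position: [0.4355, -0.1961, 0.1202]
tcp_rot: [[-0.971, 0.238, -0.012], [0.238, 0.971, 0.003], [0.012, 0.0, -1.0]]
force: [1.4, -0.1, 0.4]
opening: 0.996
grasp_force: 0.0
```

>>> {"method": "drive_tool", "body": {
  "steps": [
    [87, 0.15, -0.35, 0, 0, 0, 0],
    [87, 0.3, -0.7, 0, 0, 0, 0],
    [87, 0.38, -0.88, 0, 0, 0, 0],
    [87, 0.38, -0.88, 0, 0, 0, 0],
    [87, 0.38, -0.88, 0, 0, 0, 0]
  ]
}}

```text
time_s: 12.95
position: [0.3682, -0.2859, 0.1207]
tcp_rot: [[-0.971, 0.238, -0.011], [0.238, 0.971, 0.004], [0.011, 0.001, -1.0]]
force: [-0.7, 1.3, 0.2]
opening: 0.996
grasp_force: 0.0
```

```bash
python3 - <<'E'
from h import *
s=read_state(); print(s["time_s"],s["position"],s["tcp_rot"].round(3) if hasattr(s["tcp_rot"],"round") else 0)
c=cap("wrist"); brass(c,(252,185)); c=cap("wrist"); brass(c,(252,185)); plan([.3725,-.2885,.01])
E
```

```text
12.95 [ 0.36818505 -0.28591479  0.12069098] [[-0.971  0.238 -0.011]
 [ 0.238  0.971  0.004]
 [ 0.011  0.001 -1.   ]]
px [251.8 184.7] [  51   55 2193] top z 0.0571 box c [ 0.372 -0.288] size [0.0462 0.0475] knob [ 0.3721 -0.2883  0.0558]
px [251.1 184.5] [  51   55 2195] top z 0.057 box c [ 0.3723 -0.2882] size [0.0468 0.0476] knob [ 0.372  -0.288   0.0558]
shift [-0.047 -0.021  0.923] turn [ 0.0007 -0.0075  0.0008]
```

>>> {"method": "drive_tool", "body": {
  "steps": [
    [87, -0.045, -0.02, 0, 0, -0.0075, 0],
    [87, -0.045, -0.02, 0.25, 0, -0.0075, 0],
    [87, -0.045, -0.02, 0.5, 0, -0.0075, 0],
    [87, -0.045, -0.02, 0.75, 0, -0.0075, 0],
    [87, -0.045, -0.02, 0.9, 0, -0.0075, 0],
    [87, -0.045, -0.02, 0.9, 0, -0.0075, 0],
    [87, -0.045, -0.02, 0.9, 0, -0.0075, 0]
  ]
}}

```text
time_s: 13.75
position: [0.3729, -0.2893, 0.013]
tcp_rot: [[-0.972, 0.235, 0.001], [0.235, 0.972, 0.0], [-0.001, 0.0, -1.0]]
force: [-0.3, -0.7, 0.3]
opening: 0.998
grasp_force: 0.0
```

```bash
python3 - <<'E'
from h import *
c=cap("wrist"); s=read_state(); print(s["position"],s["force"]); plan([.3722,-.2881,-.0185])
E
```

```text
[ 0.37316045 -0.28982711  0.01357932] [-0.38407284  0.65189089  0.56550119]
shift [0.012 0.012 0.267] turn [-0.0005  0.0013  0.001 ]
```

>>> {"method": "drive_tool", "body": {
  "steps": [
    [87, 0.01, 0.012, 0.1, 0, 0, 0],
    [87, 0.01, 0.012, 0.2, 0, 0, 0],
    [87, 0.01, 0.012, 0.267, 0, 0, 0],
    [87, 0.01, 0.012, 0.267, 0, 0, 0],
    [0, 0.01, 0.012, 0.267, 0, 0, 0],
    [0, 0.01, 0.012, 0.267, 0, 0, 0],
    [0, 0.01, 0.012, 0.267, 0, 0, 0],
    [0, 0.01, 0.012, 0.267, 0, 0, 0]
  ]
}}

```text
time_s: 14.6
position: [0.3716, -0.2882, -0.0188]
tcp_rot: [[-0.972, 0.237, 0.001], [0.237, 0.972, -0.001], [-0.001, -0.0, -1.0]]
force: [0.4, -0.2, -0.3]
opening: 0.724
grasp_force: 0.0
```

>>> {"method": "drive_tool", "body": {
  "steps": [
    [0, 0, 0, 0, 0, 0, 0],
    [0, 0, 0, 0, 0, 0, 0],
    [0, 0, 0, 0, 0, 0, 0],
    [0, 0, 0, 0, 0, 0, 0],
    [0, 0, 0, 0, 0, 0, 0]
  ]
}}

```text
time_s: 15.1
position: [0.3715, -0.2879, -0.0189]
tcp_rot: [[-0.972, 0.237, 0.001], [0.237, 0.972, -0.0], [-0.001, 0.0, -1.0]]
force: [0.2, 0.8, 2.2]
opening: 0.549
grasp_force: 30.0
```

```bash
python3 - <<'E'
from h import *
s=read_state(); s["position"]=np.array(s["position"]); plan([.6486,-.028,.06])
E
```

```text
shift [-1.732  2.651 -0.656] turn [0.0001 0.0005 0.0001]
```

>>> {"method": "drive_tool", "body": {
  "steps": [
    [0, 0, 0, -0.05, 0, 0, 0],
    [0, 0, 0, -0.15, 0, 0, 0],
    [0, 0, 0, -0.35, 0, 0, 0],
    [0, 0, 0, -0.6, 0, 0, 0],
    [0, 0, 0, -0.8, 0, 0, 0],
    [0, 0, 0, -0.8, 0, 0, 0]
  ]
}}

```text
time_s: 15.7
position: [0.3729, -0.2898, 0.0799]
tcp_rot: [[-0.972, 0.236, 0.005], [0.236, 0.972, -0.006], [-0.006, -0.004, -1.0]]
force: [0.6, -1.4, -4.4]
opening: 0.552
grasp_force: 30.0
```

>>> {"method": "drive_tool", "body": {
  "steps": [
    [0, -0.08, 0.12, 0, 0, 0, 0],
    [0, -0.2, 0.3, 0, 0, 0, 0],
    [0, -0.33, 0.5, 0, 0, 0, 0],
    [0, -0.46, 0.7, 0, 0, 0, 0],
    [0, -0.58, 0.88, 0, 0, 0, 0]
  ]
}}

```text
time_s: 16.2
position: [0.4637, -0.2002, 0.0757]
tcp_rot: [[-0.972, 0.236, -0.001], [0.236, 0.972, 0.001], [0.002, 0.001, -1.0]]
force: [-0.8, 0.1, -4.3]
opening: 0.556
grasp_force: 30.0
```

>>> {"method": "drive_tool", "body": {
  "steps": [
    [0, -0.14, 0.22, 0, 0, 0, 0],
    [0, -0.29, 0.44, 0, 0, 0, 0],
    [0, -0.43, 0.66, 0, 0, 0, 0],
    [0, -0.58, 0.88, 0, 0, 0, 0]
  ]
}}

```text
time_s: 16.6
position: [0.5559, -0.1141, 0.0754]
tcp_rot: [[-0.972, 0.236, -0.003], [0.236, 0.972, 0.001], [0.003, 0.0, -1.0]]
force: [-0.3, 0.3, -4.3]
opening: 0.55
grasp_force: 30.0
```

>>> {"method": "drive_tool", "body": {
  "steps": [
    [0, -0.14, 0.22, 0, 0, 0, 0],
    [0, -0.29, 0.44, 0, 0, 0, 0],
    [0, -0.43, 0.66, 0, 0, 0, 0],
    [0, -0.53, 0.82, 0, 0, 0, 0],
    [0, -0.58, 0.88, 0, 0, 0, 0],
    [0, -0.58, 0.88, 0, 0, 0, 0],
    [0, -0.58, 0.88, 0, 0, 0, 0]
  ]
}}

```text
time_s: 17.3
position: [0.6474, -0.0301, 0.0759]
tcp_rot: [[-0.972, 0.237, -0.003], [0.237, 0.972, -0.0], [0.003, -0.001, -1.0]]
force: [-0.5, -0.3, -4.5]
opening: 0.551
grasp_force: 30.0
```

```bash
python3 - <<'E'
from h import *
cap("wrist");c=cap("wrist"); s=read_state(); print(s["position"],s["grasp_force"],s["force"]); held(c,s,0); wells(c); plan([.6486,-.028,-.001]); cv2.imwrite("pics/h500.png",c["color"])
E
```

```text
[ 0.64768579 -0.03054289  0.07655058] 29.993390621384606 [-0.11143951  0.25087815 -5.28068533]
held n 5482 x [-0.0191  0.0226] y [-0.0229  0.0225] z top [-0.0752 -0.0596 -0.0222]
well px 257.0 181.6 floor z 0.0179 xy [ 0.6417 -0.0255] dia along/across [0.0369 0.054 ]
rack top z 0.0316
shift [-0.003  0.023  0.646] turn [-0.0004 -0.001  -0.0006]
```

View pics/h500.png

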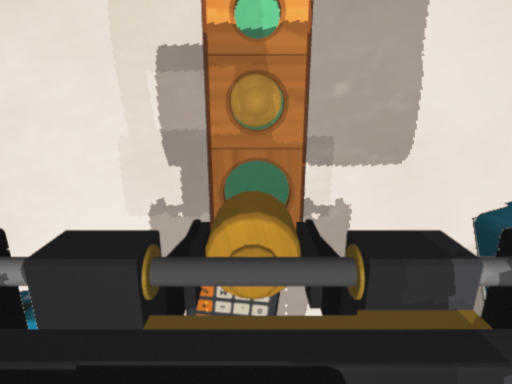

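The 200 g weight is seated and centred in its well at (257,101). The 500 g weight is held at (252,240), just behind its well.

>>> {"method": "drive_tool", "body": {
  "steps": [
    [0, 0.004, 0.023, 0, 0, 0, 0],
    [0, 0.004, 0.023, 0.15, 0, 0, 0],
    [0, 0.004, 0.023, 0.3, 0, 0, 0],
    [0, 0.004, 0.023, 0.42, 0, 0, 0],
    [0, 0.004, 0.023, 0.46, 0, 0, 0],
    [0, 0.004, 0.023, 0.46, 0, 0, 0],
    [0, 0.004, 0.023, 0.46, 0, 0, 0]
  ]
}}

```text
time_s: 18.1
position: [0.65, -0.027, 0.0224]
tcp_rot: [[-0.972, 0.237, 0.002], [0.237, 0.972, -0.0], [-0.002, 0.0, -1.0]]
force: [0.3, 0.0, -4.9]
opening: 0.55
grasp_force: 30.0
```

```bash
python3 - <<'E'
from h import *
cap("wrist"); c=cap("wrist"); s=read_state(); print(s["position"],s["force"]); held(c,s,0); plan([.6482,-.028,-.0005])
E
```

```text
[ 0.65034765 -0.02698611  0.02289771] [-0.0132512   0.51218768 -5.20777337]
held n 5474 x [-0.0189  0.0224] y [-0.0228  0.0227] z top [-0.0753 -0.0598 -0.0226]
shift [ 0.016 -0.012  0.195] turn [0.     0.0019 0.0002]
```

>>> {"method": "drive_tool", "body": {
  "steps": [
    [0, 0.014, -0.01, 0, 0, 0, 0],
    [0, 0.014, -0.01, 0.03, 0, 0, 0],
    [0, 0.014, -0.01, 0.06, 0, 0, 0],
    [0, 0.014, -0.01, 0.09, 0, 0, 0],
    [0, 0.014, -0.01, 0.12, 0, 0, 0],
    [0, 0.014, -0.01, 0.15, 0, 0, 0],
    [0, 0.014, -0.01, 0.18, 0, 0, 0],
    [0, 0.014, -0.01, 0.18, 0, 0, 0]
  ]
}}

```text
time_s: 19.0
position: [0.647, -0.0274, -0.0005]
tcp_rot: [[-0.972, 0.237, -0.001], [0.237, 0.972, 0.0], [0.001, -0.0, -1.0]]
force: [0.5, 0.1, -4.1]
opening: 0.551
grasp_force: 30.0
```

```bash
python3 - <<'E'
from h import *
cap("wrist"); s=read_state(); print(s["position"],s["force"]); plan([.6486,-.028,-.001])
E
```

```text
[ 6.47226444e-01 -2.74964484e-02 -1.62416275e-04] [-0.11932681  0.64598307 -4.86266562]
shift [-0.012 -0.001  0.007] turn [-0.     -0.0001  0.0002]
```

>>> {"method": "drive_tool", "body": {
  "steps": [
    [0, -0.01, 0, 0.004, 0, 0, 0],
    [0, -0.01, 0, 0.008, 0, 0, 0],
    [0, -0.01, 0, 0.008, 0, 0, 0],
    [70, -0.01, 0, 0.008, 0, 0, 0],
    [70, -0.01, 0, 0.008, 0, 0, 0],
    [70, -0.01, 0, 0.008, 0, 0, 0],
    [70, -0.01, 0, 0.008, 0, 0, 0],
    [70, -0.01, 0, 0.008, 0, 0, 0]
  ]
}}

```text
time_s: 19.85
position: [0.649, -0.0279, -0.0003]
tcp_rot: [[-0.972, 0.236, 0.001], [0.236, 0.972, -0.0], [-0.002, -0.0, -1.0]]
force: [-0.0, -0.7, 0.1]
opening: 0.793
grasp_force: 0.0
```

>>> {"method": "drive_tool", "body": {
  "steps": [
    [70, 0, 0, -0.1, 0, 0, 0],
    [70, 0, 0, -0.4, 0, 0, 0],
    [70, 0, 0, -0.8, 0, 0, 0],
    [70, 0, 0, -1, 0, 0, 0],
    [70, 0, 0, -1, 0, 0, 0]
  ]
}}

```text
time_s: 20.35
position: [0.6524, -0.0285, 0.1253]
tcp_rot: [[-0.972, 0.236, 0.012], [0.236, 0.972, -0.003], [-0.012, 0.0, -1.0]]
force: [0.1, 0.1, 0.1]
opening: 0.803
grasp_force: 0.0
```

```bash
python3 - <<'E'
from h import *
cap("wrist");c=cap("wrist"); s=read_state(); print(s["time_s"],s["position"]); pickle.dump(c,open("p500.pkl","wb"))
P=cloud(c); m=cv2.inRange(cv2.cvtColor(c["color"],cv2.COLOR_BGR2HSV),(10,120,40),(35,255,255))>0
for w,h,r in(((.6486,-.028),.075,.035),((.5783,-.0109),.063,.028)):
    k=m&(np.hypot(P[...,0]-w[0],P[...,1]-w[1])<r)&(P[...,2]>.042); q=P[k]; t=q[q[:,2]>h-.004]; print("top",np.percentile(q[:,2],98).round(4),"knob",((t.min(0)+t.max(0))/2).round(4),"body",((q.min(0)+q.max(0))/2).round(4))
plan([.5297,-.2795,.11])
E
```

```text
20.45 [ 0.64882447 -0.02782381  0.12052701]
top 0.2618 knob [ 0.6421 -0.0192  0.1671] body [ 0.6477 -0.0246  0.1526]
top 0.0634 knob [ 0.5769 -0.0116  0.0619] body [ 0.5767 -0.0117  0.055 ]
shift [ 0.469 -2.273  0.086] turn [0.     0.0016 0.0003]
```

>>> {"method": "drive_tool", "body": {
  "steps": [
    [70, 0.08, -0.38, 0, 0, 0, 0],
    [70, 0.156, -0.76, 0, 0, 0, 0],
    [70, 0.156, -0.76, 0, 0, 0, 0]
  ]
}}

```text
time_s: 20.75
position: [0.6053, -0.1161, 0.1173]
tcp_rot: [[-0.97, 0.241, -0.005], [0.241, 0.97, -0.0], [0.005, -0.002, -1.0]]
force: [0.6, 0.0, 0.1]
opening: 0.804
grasp_force: 0.0
```

>>> {"method": "drive_tool", "body": {
  "steps": [
    [70, 0.08, -0.38, 0, 0, 0, 0],
    [70, 0.156, -0.76, 0, 0, 0, 0],
    [70, 0.156, -0.76, 0, 0, 0, 0]
  ]
}}

```text
time_s: 21.05
position: [0.5665, -0.2001, 0.1177]
tcp_rot: [[-0.97, 0.242, -0.003], [0.242, 0.97, -0.0], [0.003, -0.001, -1.0]]
force: [1.1, 0.9, 0.0]
opening: 0.805
grasp_force: 0.0
```

>>> {"method": "drive_tool", "body": {
  "steps": [
    [70, 0.08, -0.38, 0.08, 0, 0, 0],
    [70, 0.156, -0.76, 0.08, 0, 0, 0],
    [70, 0.156, -0.76, 0.08, 0, 0, 0],
    [70, 0.156, -0.76, 0.08, 0, 0, 0]
  ]
}}

```text
time_s: 21.45
position: [0.5287, -0.2798, 0.1085]
tcp_rot: [[-0.971, 0.239, -0.001], [0.239, 0.971, 0.002], [0.001, 0.002, -1.0]]
force: [0.0, 0.3, -0.4]
opening: 0.806
grasp_force: 0.0
```

```bash
python3 - <<'E'
from h import *
cap("wrist");c=cap("wrist"); brass(c,(252,190)); plan([.5297,-.2795,.0]); s=read_state(); print(s["position"])
P=cloud(cap("top"))
for w in((.6486,-.028),(.5783,-.0109),(.545,.284),(.365,.286)):
    q=P[np.hypot(P[...,0]-w[0],P[...,1]-w[1])<.035]; q=q[q[:,2]>.045]; print(len(q),np.percentile(q[:,2],97).round(4),((q.min(0)+q.max(0))/2).round(4)) 
E
```

```text
px [251.8 182.3] [ 30  33 754] top z 0.0343 box c [ 0.5323 -0.2806] size [0.0283 0.0276] knob [ 0.5323 -0.2811  0.033 ]
shift [-0.005 -0.009  0.908] turn [ 0.001  -0.0006  0.0008]
[ 0.52945767 -0.27853392  0.10896218]
166 0.0785 [ 0.6482 -0.0293  0.0639]
84 0.0677 [ 0.5744 -0.0109  0.0571]
234 0.0778 [0.544  0.2832 0.0652]
324 0.0903 [0.3649 0.2859 0.0695]
```

>>> {"method": "drive_tool", "body": {
  "steps": [
    [70, -0.028, -0.015, 0.2, 0, 0, 0],
    [70, -0.028, -0.015, 0.5, 0, 0, 0],
    [70, -0.028, -0.015, 0.75, 0, 0, 0],
    [70, -0.028, -0.015, 0.9, 0, 0, 0],
    [70, -0.028, -0.015, 0.9, 0, 0, 0],
    [70, -0.028, -0.015, 0.9, 0, 0, 0]
  ]
}}

```text
time_s: 22.2
position: [0.5329, -0.2817, 0.0018]
tcp_rot: [[-0.972, 0.235, 0.001], [0.235, 0.972, 0.0], [-0.0, 0.0, -1.0]]
force: [0.1, -0.1, -0.0]
opening: 0.806
grasp_force: 0.0
```

```bash
python3 - <<'E'
from h import *
cap("wrist");c=cap("wrist"); s=read_state(); print(s["position"],s["force"]); plan([.5322,-.2809,-.0238])
E
```

```text
[ 0.53355809 -0.28293054  0.00300129] [ 0.1977252  -0.21356331  0.39895774]
shift [0.016 0.014 0.223] turn [-0.0007  0.002   0.001 ]
```

>>> {"method": "drive_tool", "body": {
  "steps": [
    [70, 0.014, 0.012, 0.08, 0, 0, 0],
    [70, 0.014, 0.012, 0.16, 0, 0, 0],
    [70, 0.014, 0.012, 0.21, 0, 0, 0],
    [70, 0.014, 0.012, 0.215, 0, 0, 0],
    [0, 0.014, 0.012, 0.215, 0, 0, 0],
    [0, 0.014, 0.012, 0.215, 0, 0, 0],
    [0, 0.014, 0.012, 0.215, 0, 0, 0],
    [0, 0.014, 0.012, 0.215, 0, 0, 0]
  ]
}}

```text
time_s: 23.1
position: [0.5312, -0.2813, -0.0238]
tcp_rot: [[-0.972, 0.237, 0.001], [0.237, 0.972, -0.001], [-0.001, -0.0, -1.0]]
force: [0.8, 0.3, -1.0]
opening: 0.527
grasp_force: 0.0
```

>>> {"method": "drive_tool", "body": {
  "steps": [
    [0, 0, 0, 0, 0, 0, 0],
    [0, 0, 0, 0, 0, 0, 0],
    [0, 0, 0, 0, 0, 0, 0],
    [0, 0, 0, 0, 0, 0, 0],
    [0, 0, 0, 0, 0, 0, 0],
    [0, 0, 0, 0, 0, 0, 0]
  ]
}}

```text
time_s: 23.7
position: [0.531, -0.2812, -0.024]
tcp_rot: [[-0.972, 0.237, 0.001], [0.237, 0.972, -0.0], [-0.001, -0.0, -1.0]]
force: [-0.5, 0.4, 1.3]
opening: 0.306
grasp_force: 30.0
```

```bash
python3 - <<'E'
from h import *
s=read_state();print(s["position"]); plan([.5182,.0039,.07])
E
```

```text
[ 0.53103492 -0.28117984 -0.02397444]
shift [ 0.665  2.283 -0.784] turn [-0.      0.0006  0.0002]
```

>>> {"method": "drive_tool", "body": {
  "steps": [
    [0, 0, 0, -0.05, 0, 0, 0],
    [0, 0, 0, -0.15, 0, 0, 0],
    [0, 0, 0, -0.35, 0, 0, 0],
    [0, 0, 0, -0.6, 0, 0, 0],
    [0, 0, 0, -0.8, 0, 0, 0],
    [0, 0, 0, -0.8, 0, 0, 0]
  ]
}}

```text
time_s: 24.3
position: [0.5335, -0.2831, 0.0763]
tcp_rot: [[-0.972, 0.236, 0.008], [0.236, 0.972, -0.006], [-0.009, -0.004, -1.0]]
force: [0.3, -0.2, 0.6]
opening: 0.31
grasp_force: 30.0
```

>>> {"method": "drive_tool", "body": {
  "steps": [
    [0, 0.04, 0.12, 0, 0, 0, 0],
    [0, 0.09, 0.3, 0, 0, 0, 0],
    [0, 0.15, 0.5, 0, 0, 0, 0],
    [0, 0.22, 0.76, 0, 0, 0, 0]
  ]
}}

```text
time_s: 24.7
position: [0.5252, -0.1844, 0.0704]
tcp_rot: [[-0.971, 0.238, -0.002], [0.238, 0.971, 0.002], [0.003, 0.001, -1.0]]
force: [-0.0, -0.3, -0.3]
opening: 0.314
grasp_force: 30.0
```

>>> {"method": "drive_tool", "body": {
  "steps": [
    [0, 0.07, 0.25, 0, 0, 0, 0],
    [0, 0.15, 0.5, 0, 0, 0, 0],
    [0, 0.22, 0.76, 0, 0, 0, 0]
  ]
}}

```text
time_s: 25.0
position: [0.5203, -0.0886, 0.0704]
tcp_rot: [[-0.972, 0.237, -0.004], [0.237, 0.972, 0.002], [0.004, 0.001, -1.0]]
force: [0.4, 0.0, -0.1]
opening: 0.309
grasp_force: 30.0
```

>>> {"method": "drive_tool", "body": {
  "steps": [
    [0, 0.07, 0.25, 0, 0, 0, 0],
    [0, 0.15, 0.5, 0, 0, 0, 0],
    [0, 0.2, 0.68, 0, 0, 0, 0],
    [0, 0.225, 0.76, 0, 0, 0, 0],
    [0, 0.225, 0.76, 0, 0, 0, 0],
    [0, 0.225, 0.76, 0, 0, 0, 0]
  ]
}}

```text
time_s: 25.6
position: [0.5178, 0.0033, 0.0714]
tcp_rot: [[-0.972, 0.236, -0.0], [0.236, 0.972, -0.0], [-0.0, -0.0, -1.0]]
force: [1.2, 0.1, -0.7]
opening: 0.308
grasp_force: 30.0
```

```bash
python3 - <<'E'
from h import *
cap("wrist");c=cap("wrist"); s=read_state(); print(s["position"],s["grasp_force"],s["force"]); held(c,s,0); wells(c); plan([.5182,.0039,-.001])
E
```

```text
[0.51827606 0.00258959 0.07163602] 29.999744012311567 [0.75972201 0.32287333 0.40117828]
held n 2262 x [-0.0092  0.0129] y [-0.0146  0.0179] z top [-0.0842 -0.0461 -0.0257]
well px 254.2 192.3 floor z 0.0229 xy [0.5183 0.0038] dia along/across [0.0294 0.0315]
well px 254.4 126.1 floor z 0.025 xy [0.4658 0.0167] dia along/across [0.0258 0.0255]
rack top z 0.0314
shift [0.004 0.011 0.605] turn [-0.0002  0.0005 -0.0006]
```

>>> {"method": "drive_tool", "body": {
  "steps": [
    [0, 0.013, 0.011, 0, 0, 0, 0],
    [0, 0.013, 0.011, 0.15, 0, 0, 0],
    [0, 0.013, 0.011, 0.28, 0, 0, 0],
    [0, 0.013, 0.011, 0.38, 0, 0, 0],
    [0, 0.013, 0.011, 0.41, 0, 0, 0],
    [0, 0.013, 0.011, 0.41, 0, 0, 0],
    [0, 0.013, 0.011, 0.41, 0, 0, 0]
  ]
}}

```text
time_s: 26.4
position: [0.5173, 0.005, 0.023]
tcp_rot: [[-0.972, 0.237, 0.001], [0.237, 0.972, -0.0], [-0.001, 0.0, -1.0]]
force: [0.3, -0.5, -1.1]
opening: 0.31
grasp_force: 30.0
```

```bash
python3 - <<'E'
from h import *
cap("wrist");cap("wrist"); s=read_state(); print(s["position"],s["force"]); plan([.5172,.0041,-.001])
E
```

```text
[0.51751874 0.00509215 0.02325258] [ 0.55428534  0.18443798 -0.8041186 ]
shift [ 0.001 -0.009  0.202] turn [0.     0.0014 0.0002]
```

>>> {"method": "drive_tool", "body": {
  "steps": [
    [0, -0.006, -0.008, 0, 0, 0, 0],
    [0, -0.006, -0.008, 0.03, 0, 0, 0],
    [0, -0.006, -0.008, 0.06, 0, 0, 0],
    [0, -0.006, -0.008, 0.09, 0, 0, 0],
    [0, -0.006, -0.008, 0.12, 0, 0, 0],
    [0, -0.006, -0.008, 0.15, 0, 0, 0],
    [0, -0.006, -0.008, 0.18, 0, 0, 0],
    [0, -0.006, -0.008, 0.19, 0, 0, 0]
  ]
}}

```text
time_s: 27.3
position: [0.5171, 0.0042, -0.0007]
tcp_rot: [[-0.972, 0.237, -0.0], [0.237, 0.972, -0.0], [0.0, -0.0, -1.0]]
force: [0.1, -0.1, -0.6]
opening: 0.308
grasp_force: 30.0
```

```bash
python3 - <<'E'
from h import *
cap("wrist");cap("wrist"); s=read_state(); print(s["position"],s["force"]); plan([.5172,.0041,-.001])
E
```

```text
[ 5.17225233e-01  4.15649978e-03 -4.47299177e-04] [ 0.09029324  1.56686403 -0.64138387]
shift [ 0.    -0.001  0.005] turn [-0.      0.0001  0.0002]
```

>>> {"method": "drive_tool", "body": {
  "steps": [
    [0, 0, 0, 0.004, 0, 0, 0],
    [0, 0, 0, 0.005, 0, 0, 0],
    [55, 0, 0, 0.005, 0, 0, 0],
    [55, 0, 0, 0.005, 0, 0, 0],
    [55, 0, 0, 0.005, 0, 0, 0],
    [55, 0, 0, 0.005, 0, 0, 0],
    [55, 0, 0, 0.005, 0, 0, 0],
    [55, 0, 0, 0.005, 0, 0, 0]
  ]
}}

```text
time_s: 28.2
position: [0.5174, 0.0041, -0.0007]
tcp_rot: [[-0.972, 0.237, 0.001], [0.237, 0.972, -0.0], [-0.001, 0.0, -1.0]]
force: [-0.2, 0.5, 0.2]
opening: 0.624
grasp_force: 0.0
```

>>> {"method": "drive_tool", "body": {
  "steps": [
    [55, 0, 0, -0.1, 0, 0, 0],
    [55, 0, 0, -0.4, 0, 0, 0],
    [55, 0, 0, -0.8, 0, 0, 0],
    [55, 0, 0, -0.95, 0, 0, 0],
    [55, 0, 0, -0.95, 0, 0, 0]
  ]
}}

```text
time_s: 28.7
position: [0.52, 0.0037, 0.1171]
tcp_rot: [[-0.972, 0.236, 0.009], [0.236, 0.972, -0.002], [-0.009, 0.0, -1.0]]
force: [0.6, 0.1, 0.3]
opening: 0.632
grasp_force: 0.0
```

```bash
python3 - <<'E'
from h import *
cap("wrist");c=cap("wrist"); s=read_state(); print(s["time_s"],s["position"]); cv2.imwrite("pics/p100.png",c["color"])
plan([.453,-.3975,.11])
E
```

```text
28.8 [0.51719802 0.00418954 0.11384727]
shift [-0.272 -3.379  0.032] turn [0.     0.0011 0.0002]
```

View pics/p100.png

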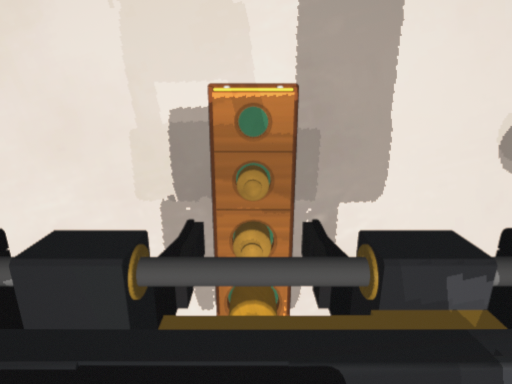

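The three larger weights stand in their wells, with the 100 g at (253,182), the 200 g at (252,243) and the 500 g at (252,300). The empty small well is at (253,121), so the 50 g is next.

>>> {"method": "drive_tool", "body": {
  "steps": [
    [60, -0.03, -0.38, 0, 0, 0, 0],
    [60, -0.05, -0.75, 0, 0, 0, 0],
    [60, -0.07, -0.9, 0, 0, 0, 0]
  ]
}}

```text
time_s: 29.1
position: [0.4983, -0.105, 0.1117]
tcp_rot: [[-0.971, 0.238, -0.003], [0.238, 0.971, 0.0], [0.003, -0.0, -1.0]]
force: [0.5, -0.2, 1.0]
opening: 0.684
grasp_force: 0.0
```

>>> {"method": "drive_tool", "body": {
  "steps": [
    [60, -0.03, -0.4, 0, 0, 0, 0],
    [60, -0.05, -0.8, 0, 0, 0, 0],
    [60, -0.07, -0.9, 0, 0, 0, 0]
  ]
}}

```text
time_s: 29.4
position: [0.4814, -0.2137, 0.1117]
tcp_rot: [[-0.971, 0.241, -0.001], [0.241, 0.971, -0.0], [0.001, -0.001, -1.0]]
force: [-0.0, 0.8, 0.1]
opening: 0.686
grasp_force: 0.0
```

>>> {"method": "drive_tool", "body": {
  "steps": [
    [60, -0.03, -0.4, 0, 0, 0, 0],
    [60, -0.05, -0.8, 0, 0, 0, 0],
    [60, -0.07, -0.9, 0, 0, 0, 0]
  ]
}}

```text
time_s: 29.7
position: [0.4644, -0.3206, 0.112]
tcp_rot: [[-0.971, 0.24, 0.0], [0.24, 0.971, -0.001], [-0.0, -0.001, -1.0]]
force: [-0.9, -0.5, -0.2]
opening: 0.687
grasp_force: 0.0
```

>>> {"method": "drive_tool", "body": {
  "steps": [
    [60, -0.03, -0.4, 0, 0, 0, 0],
    [60, -0.06, -0.68, 0.03, 0, 0, 0],
    [60, -0.06, -0.68, 0.03, 0, 0, 0],
    [60, -0.06, -0.68, 0.03, 0, 0, 0]
  ]
}}

```text
time_s: 30.1
position: [0.4521, -0.396, 0.1081]
tcp_rot: [[-0.971, 0.238, -0.001], [0.238, 0.971, 0.004], [0.002, 0.003, -1.0]]
force: [-0.5, 0.1, -0.4]
opening: 0.689
grasp_force: 0.0
```

```bash
python3 - <<'E'
from h import *
cap("wrist");c=cap("wrist"); brass(c,(252,190)); s=read_state(); print(s["position"]); plan([.4545,-.399,.0])
E
```

```text
px [248.3 181.1] [ 23  25 464] top z 0.0284 box c [ 0.4538 -0.4001] size [0.022  0.0222] knob [ 0.4542 -0.4003  0.0272]
[ 0.4525135  -0.39494553  0.1086566 ]
shift [-0.026 -0.031  0.905] turn [ 0.0019 -0.0013  0.0009]
```

>>> {"method": "drive_tool", "body": {
  "steps": [
    [60, -0.023, -0.038, 0.2, 0, 0, 0],
    [60, -0.023, -0.038, 0.5, 0, 0, 0],
    [60, -0.023, -0.038, 0.75, 0, 0, 0],
    [60, -0.023, -0.038, 0.87, 0, 0, 0],
    [60, -0.023, -0.038, 0.87, 0, 0, 0],
    [60, -0.023, -0.038, 0.87, 0, 0, 0]
  ]
}}

```text
time_s: 30.8
position: [0.4552, -0.4024, 0.006]
tcp_rot: [[-0.972, 0.236, 0.001], [0.236, 0.972, -0.001], [-0.001, -0.0, -1.0]]
force: [0.4, -0.0, 1.6]
opening: 0.688
grasp_force: 0.0
```

```bash
python3 - <<'E'
from h import *
cap("wrist");c=cap("wrist"); s=read_state(); print(s["position"],s["force"]);brass(c,(252,215),45); plan([.4539,-.4002,-.026])
E
```

```text
[ 0.45566138 -0.40346814  0.00691753] [ 0.1087234   0.11358702 -0.49899944]
px [257.3 213.2] [  35   39 1091] top z 0.0283 box c [ 0.4539 -0.3999] size [0.0224 0.0222] knob [ 0.4539 -0.3999  0.0271]
shift [0.022 0.024 0.274] turn [-0.0013  0.0021  0.0006]
```

>>> {"method": "drive_tool", "body": {
  "steps": [
    [60, 0.012, 0.022, 0.1, 0, 0, 0],
    [60, 0.012, 0.022, 0.2, 0, 0, 0],
    [60, 0.012, 0.022, 0.265, 0, 0, 0],
    [60, 0.012, 0.022, 0.265, 0, 0, 0],
    [0, 0.012, 0.022, 0.265, 0, 0, 0],
    [0, 0.012, 0.022, 0.265, 0, 0, 0],
    [0, 0.012, 0.022, 0.265, 0, 0, 0],
    [0, 0.012, 0.022, 0.265, 0, 0, 0]
  ]
}}

```text
time_s: 31.7
position: [0.454, -0.4001, -0.0262]
tcp_rot: [[-0.972, 0.237, 0.001], [0.237, 0.972, -0.001], [-0.001, -0.0, -1.0]]
force: [-0.6, 0.2, -0.0]
opening: 0.415
grasp_force: 0.0
```

>>> {"method": "drive_tool", "body": {
  "steps": [
    [0, 0, 0, 0, 0, 0, 0],
    [0, 0, 0, 0, 0, 0, 0],
    [0, 0, 0, 0, 0, 0, 0],
    [0, 0, 0, 0, 0, 0, 0],
    [0, 0, 0, 0, 0, 0, 0],
    [0, 0, 0, 0, 0, 0, 0]
  ]
}}

```text
time_s: 32.3
position: [0.4539, -0.3999, -0.0263]
tcp_rot: [[-0.972, 0.237, 0.001], [0.237, 0.972, -0.0], [-0.001, -0.0, -1.0]]
force: [-0.6, 0.6, 2.3]
opening: 0.245
grasp_force: 30.0
```

```bash
python3 - <<'E'
from h import *
s=read_state();print(s["position"]); plan([.4657,.0167,.07])
E
```

```text
[ 0.45391864 -0.39985851 -0.02633253]
shift [ 0.725  3.396 -0.804] turn [-0.0001  0.0006  0.0002]
```

>>> {"method": "drive_tool", "body": {
  "steps": [
    [0, 0, 0, -0.05, 0, 0, 0],
    [0, 0, 0, -0.15, 0, 0, 0],
    [0, 0, 0, -0.35, 0, 0, 0],
    [0, 0, 0, -0.6, 0, 0, 0],
    [0, 0, 0, -0.8, 0, 0, 0],
    [0, 0, 0, -0.8, 0, 0, 0]
  ]
}}

```text
time_s: 32.9
position: [0.4558, -0.4023, 0.0738]
tcp_rot: [[-0.972, 0.236, 0.006], [0.236, 0.972, -0.007], [-0.007, -0.005, -1.0]]
force: [0.6, -0.1, -0.7]
opening: 0.247
grasp_force: 30.0
```

>>> {"method": "drive_tool", "body": {
  "steps": [
    [0, 0.04, 0.15, 0, 0, 0, 0],
    [0, 0.09, 0.35, 0, 0, 0, 0],
    [0, 0.14, 0.6, 0, 0, 0, 0],
    [0, 0.18, 0.85, 0, 0, 0, 0]
  ]
}}

```text
time_s: 33.3
position: [0.4561, -0.2943, 0.0689]
tcp_rot: [[-0.971, 0.238, -0.0], [0.238, 0.971, 0.001], [0.001, 0.001, -1.0]]
force: [-0.6, 0.1, -0.5]
opening: 0.249
grasp_force: 30.0
```

>>> {"method": "drive_tool", "body": {
  "steps": [
    [0, 0.06, 0.28, 0, 0, 0, 0],
    [0, 0.12, 0.57, 0, 0, 0, 0],
    [0, 0.18, 0.85, 0, 0, 0, 0]
  ]
}}

```text
time_s: 33.6
position: [0.4594, -0.1897, 0.069]
tcp_rot: [[-0.972, 0.237, -0.0], [0.237, 0.972, 0.001], [0.0, 0.001, -1.0]]
force: [-0.5, 0.1, 0.0]
opening: 0.245
grasp_force: 30.0
```

>>> {"method": "drive_tool", "body": {
  "steps": [
    [0, 0.06, 0.28, 0, 0, 0, 0],
    [0, 0.12, 0.57, 0, 0, 0, 0],
    [0, 0.18, 0.85, 0, 0, 0, 0]
  ]
}}

```text
time_s: 33.9
position: [0.4626, -0.0856, 0.069]
tcp_rot: [[-0.972, 0.237, -0.0], [0.237, 0.972, 0.0], [0.0, 0.0, -1.0]]
force: [-0.1, 1.1, -0.6]
opening: 0.245
grasp_force: 30.0
```

>>> {"method": "drive_tool", "body": {
  "steps": [
    [0, 0.06, 0.28, 0, 0, 0, 0],
    [0, 0.12, 0.57, 0, 0, 0, 0],
    [0, 0.16, 0.77, 0, 0, 0, 0],
    [0, 0.18, 0.845, 0, 0, 0, 0],
    [0, 0.18, 0.845, 0, 0, 0, 0],
    [0, 0.18, 0.845, 0, 0, 0, 0]
  ]
}}

```text
time_s: 34.5
position: [0.4664, 0.0158, 0.0693]
tcp_rot: [[-0.972, 0.236, 0.001], [0.236, 0.972, -0.001], [-0.001, -0.0, -1.0]]
force: [0.3, 0.4, -0.7]
opening: 0.249
grasp_force: 30.0
```

```bash
python3 - <<'E'
from h import *
cap("wrist");c=cap("wrist"); s=read_state(); print(s["position"],s["grasp_force"],s["force"]); held(c,s,0); wells(c); plan([.4657,.0167,-.0013])
E
```

```text
[0.46649547 0.01528853 0.06934309] 29.99664798633603 [-0.15879632  0.45840176 -0.70890831]
held n 1671 x [-0.0097  0.011 ] y [-0.0193  0.0169] z top [-0.0863 -0.0446 -0.0278]
well px 254.3 193.1 floor z 0.0249 xy [0.4661 0.0166] dia along/across [0.0255 0.026 ]
rack top z 0.0312
shift [0.01  0.01  0.589] turn [-0.0002  0.0007 -0.0008]
```

Well_50 is confirmed at (0.4658, 0.0167). Descending to the hover height.

>>> {"method": "drive_tool", "body": {
  "steps": [
    [0, 0.007, 0.01, 0, 0, 0, 0],
    [0, 0.007, 0.01, 0.15, 0, 0, 0],
    [0, 0.007, 0.01, 0.28, 0, 0, 0],
    [0, 0.007, 0.01, 0.38, 0, 0, 0],
    [0, 0.007, 0.01, 0.4, 0, 0, 0],
    [0, 0.007, 0.01, 0.4, 0, 0, 0],
    [0, 0.007, 0.01, 0.4, 0, 0, 0]
  ]
}}

```text
time_s: 35.3
position: [0.4661, 0.0175, 0.0218]
tcp_rot: [[-0.971, 0.237, 0.001], [0.237, 0.971, -0.0], [-0.002, -0.0, -1.0]]
force: [1.2, -1.2, -0.1]
opening: 0.245
grasp_force: 30.0
```

```bash
python3 - <<'E'
from h import *
cap("wrist");cap("wrist"); s=read_state(); print(s["position"],s["force"]); plan([.4658,.0167,-.0013])
E
```

```text
[0.46620211 0.01761041 0.02197937] [ 0.63313107 -0.48944142 -1.23836255]
shift [ 0.002 -0.008  0.194] turn [0.     0.0014 0.0001]
```

>>> {"method": "drive_tool", "body": {
  "steps": [
    [0, -0.004, -0.007, 0, 0, 0, 0],
    [0, -0.004, -0.007, 0.03, 0, 0, 0],
    [0, -0.004, -0.007, 0.06, 0, 0, 0],
    [0, -0.004, -0.007, 0.09, 0, 0, 0],
    [0, -0.004, -0.007, 0.12, 0, 0, 0],
    [0, -0.004, -0.007, 0.15, 0, 0, 0],
    [0, -0.004, -0.007, 0.18, 0, 0, 0],
    [0, -0.004, -0.007, 0.183, 0, 0, 0]
  ]
}}

```text
time_s: 36.2
position: [0.4656, 0.017, -0.0011]
tcp_rot: [[-0.972, 0.237, -0.0], [0.237, 0.972, 0.0], [0.0, -0.0, -1.0]]
force: [0.0, -1.1, -0.7]
opening: 0.247
grasp_force: 30.0
```

```bash
python3 - <<'E'
from h import *
cap("wrist");cap("wrist"); s=read_state(); print(s["position"],s["force"]); plan([.4658,.0167,-.0013])
E
```

```text
[ 0.46586455  0.01690709 -0.00074594] [-0.08311655 -0.58465273 -0.87542581]
shift [ 0.    -0.002  0.005] turn [-0.      0.0002  0.0002]
```

>>> {"method": "drive_tool", "body": {
  "steps": [
    [0, 0, 0, 0.004, 0, 0, 0],
    [0, 0, 0, 0.005, 0, 0, 0],
    [50, 0, 0, 0.005, 0, 0, 0],
    [50, 0, 0, 0.005, 0, 0, 0],
    [50, 0, 0, 0.005, 0, 0, 0],
    [50, 0, 0, 0.005, 0, 0, 0],
    [50, 0, 0, 0.005, 0, 0, 0],
    [50, 0, 0, 0.005, 0, 0, 0]
  ]
}}

```text
time_s: 37.1
position: [0.466, 0.0169, -0.0011]
tcp_rot: [[-0.972, 0.237, 0.001], [0.237, 0.972, -0.0], [-0.001, -0.0, -1.0]]
force: [0.2, -0.3, 0.6]
opening: 0.564
grasp_force: 0.0
```

>>> {"method": "drive_tool", "body": {
  "steps": [
    [50, 0, 0, -0.1, 0, 0, 0],
    [50, 0, 0, -0.4, 0, 0, 0],
    [50, 0, 0, -0.8, 0, 0, 0],
    [50, 0, 0, -1, 0, 0, 0],
    [50, 0, 0, -1, 0, 0, 0]
  ]
}}

```text
time_s: 37.6
position: [0.4686, 0.0165, 0.1221]
tcp_rot: [[-0.972, 0.236, 0.009], [0.236, 0.972, -0.002], [-0.009, 0.0, -1.0]]
force: [-0.2, 0.2, 0.0]
opening: 0.572
grasp_force: 0.0
```

>>> {"method": "drive_tool", "body": {
  "steps": [
    [50, -0.2, 0, -0.3, 0, 0, 0],
    [50, -0.6, 0, -0.7, 0, 0, 0],
    [50, -0.9, 0, -0.7, 0, 0, 0],
    [50, -0.9, 0, -0.7, 0, 0, 0],
    [50, -0.9, 0, -0.7, 0, 0, 0]
  ]
}}

```text
time_s: 38.1
position: [0.5704, -0.0087, 0.2013]
tcp_rot: [[-0.972, 0.237, -0.002], [0.237, 0.972, 0.0], [0.002, -0.0, -1.0]]
force: [-0.6, -0.4, -0.0]
opening: 0.577
grasp_force: 0.0
```

```bash
python3 - <<'E'
from h import *
cap("wrist");c=cap("wrist"); s=read_state(); print(s["time_s"],s["position"]); cv2.imwrite("pics/fin.png",c["color"])
P=cloud(c); m=cv2.inRange(cv2.cvtColor(c["color"],cv2.COLOR_BGR2HSV),(10,120,40),(35,255,255))>0
for w,h,r in(((.6486,-.028),.075,.035),((.5783,-.0109),.063,.028),((.5182,.0039),.057,.02),((.4658,.0167),.053,.018)):
    k=m&(np.hypot(P[...,0]-w[0],P[...,1]-w[1])<r)&(P[...,2]>.037)&(P[...,2]<.09); q=P[k]
    if len(q)<9: continue
    t=q[q[:,2]>h-.005]; print(h,"top",np.percentile(q[:,2],98).round(4),"knob-well",(((t.min(0)+t.max(0))/2)[:2]-w).round(4) if len(t) else None)
E
```

```text
38.2 [ 0.56806887 -0.00796782  0.20068649]
0.075 top 0.0751 knob-well [ 0.0018 -0.0008]
0.063 top 0.0633 knob-well [-0.0016 -0.001 ]
0.057 top 0.0575 knob-well [ 0.0008 -0.001 ]
0.053 top 0.0535 knob-well [ 0.0007 -0.0007]
```

View pics/fin.png

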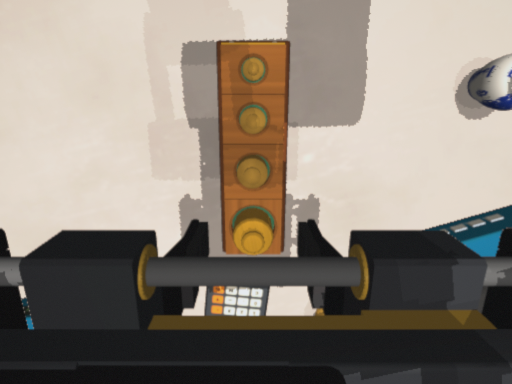

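All four weights are upright in their wells at (253,68), (253,118), (252,171) and (252,232), with the expected heights and at most 2 mm off centre.

```bash
python3 -c "
from h import *
print(order.hand_in())"
```

```text
the job is handed in; nothing more can be done
None
```

All four weights are back in their own wells, upright and fully down (within about 2 mm of centre by the wrist camera), the jars were left untouched, and the job was handed in at about 38 s with no verdict returned.

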